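# Unstack the grooming kit and set each piece on its own place

## Task

The grooming kit is piled up on the counter: take the pile apart from the top down and set each piece gently, upright and centred on its own place - the grey groomer lying along the black rubber rest, then each tin on the coaster of its lid's colour (either tin first), and last the blue case lying along the wooden board. Don't drop anything, and leave the glass tumbler and the steel comb where they are.

Things in the scene. Friction and masses are not known exactly. Their poses are not given: they have to be found in the camera images.
- case: Closed blue hinged plastic case with a white snap latch, 170 long (its x) x 62 wide (its y) x 34 mm high, about 0.26 kg, flat top and bottom; the bottom of the pile, lying loose on the counter. Origin: centre of its underside; z up. Stays shut; can be gripped across its 62 mm width.
- tin_green: Round aluminium tin with a green lid, 56 mm diameter, 28 mm high, about 0.09 kg; at the start it stands on the blue case's top, beside the other tin (centres about 84 mm apart along the case, which tin is at which end varies). Origin: centre of its underside; z up.
- tin_orange: Round aluminium tin with an orange lid, same sizes as the green one: 56 mm diameter, 28 mm high, about 0.09 kg; stands on the blue case's top beside the green tin at the start. Origin: centre of its underside; z up.
- groomer: Matte grey body groomer with a black cutting head at its +x end, 140 mm long (its x) x 32 wide (its y) x 32 mm high (the head, the last 24 mm, only 24 mm high), flat underside, about 0.16 kg; at the start it lies across both tins on top of the pile, roughly along the case. Origin: centre of its underside, z up; its centre of mass is within 5 mm of the origin.
- rest_black: Place for the groomer: flat black rubber rest fixed to the counter, 180 (its x) x 60 (its y) x 5 mm thick. Origin: centre of its underside; its top is 5 mm above that. The groomer may point either way along it.
- coaster_green: Place for the green-lidded tin: flat green round coaster fixed to the counter, 84 mm diameter, 5 mm thick. Origin: centre of its underside; top 5 mm above.
- coaster_orange: Place for the orange-lidded tin: flat orange round coaster fixed to the counter, 84 mm diameter, 5 mm thick. Origin: centre of its underside; top 5 mm above.
- board_wood: Place for the blue case: flat brown wooden board fixed to the counter, 190 (its x) x 78 (its y) x 8 mm thick. Origin: centre of its underside; top 8 mm above. The case may point either way along it.
- tumbler: Empty clear glass tumbler, 70 mm rim diameter, 95 mm high, standing loose on the counter; not to be disturbed. Origin: centre of its underside.
- comb: Steel mustache comb, 120 (its x) x 27 x 5 mm, lying loose on the counter; not to be disturbed. Origin: near the centre of its underside.
Things that resemble listed ones, but are neither listed nor needed, are in the scene too. Several things have the shape of the coaster_green; the one meant has the colours described above.

How it is judged:
On the way, in this order (a step that is already met when the one before it is completed fails the run):
1. the groomer lies released on the black rest (horizontal distance between groomer and rest_black below 0.015 m and z of groomer in the frame of rest_black between 0.002 and 0.009 m and angle between groomer's own z axis and vertical below 0.1 rad and contact force between the fingers and groomer below 0.05 N and linear speed of groomer below 0.02 m/s and angular speed of groomer below 0.2 rad/s and angle between the x axis of groomer and the x axis of rest_black, either way round below 0.2 rad), for 0.2 s.
2. both tins stand released on the coasters of their lids' colours (horizontal distance between tin_green and coaster_green below 0.014 m and z of tin_green in the frame of coaster_green between 0.002 and 0.009 m and angle between each of tin_green, tin_orange's own z axis and vertical below 0.1 rad and contact force between the fingers and tin_green below 0.05 N and linear speed of each of tin_green, tin_orange below 0.02 m/s and angular speed of each of tin_green, tin_orange below 0.2 rad/s and horizontal distance between tin_orange and coaster_orange below 0.014 m and z of tin_orange in the frame of coaster_orange between 0.002 and 0.009 m and contact force between the fingers and tin_orange below 0.05 N), for 0.2 s.
3. the case lies released on the wooden board (horizontal distance between case and board_wood below 0.015 m and z of case in the frame of board_wood between 0.005 and 0.012 m and angle between case's own z axis and vertical below 0.1 rad and contact force between the fingers and case below 0.05 N and linear speed of case below 0.02 m/s and angular speed of case below 0.2 rad/s and angle between the x axis of case and the x axis of board_wood, either way round below 0.2 rad), for 0.2 s.
At the end, for the whole second after the job is handed in: All released, at rest, upright (0.1 rad) and resting on its own place: groomer on the black rest and case on the wooden board, centred to 15 mm and along it to 0.2 rad (either way round); each tin on the coaster of its lid's colour, centred to 14 mm (all of step 1 and all of step 2 and all of step 3); the robot touches nothing.
It fails at once if the glass tumbler is moved by more than 20 mm (distance of tumbler from where it was at the start of the episode above 0.02 m).
It fails at once if the comb is moved by more than 20 mm (distance of comb from where it was at the start of the episode above 0.02 m).
It fails at once if a piece of the kit is dropped (falls free by more than about 25 mm) ((contact force between the fingers and groomer below 0.05 N and linear speed of groomer above 0.7 m/s) or (contact force between the fingers and tin_green below 0.05 N and linear speed of tin_green above 0.7 m/s) or (contact force between the fingers and tin_orange below 0.05 N and linear speed of tin_orange above 0.7 m/s) or (contact force between the fingers and case below 0.05 N and linear speed of case above 0.7 m/s)).
It also fails if it takes over 112 s, if anything falls off the work surface, if the arm or the gripper's body presses on something with over 40 N, if the wrist force passes 120 N, or if a joint passes its speed limit or range.

## Robot

A 7-joint arm with a two-finger parallel gripper is mounted at the origin on the work surface. World frame = base frame: x ahead of the robot, y to its left, z up, the work surface at z = 0. Lengths are in m, angles in rad, forces in N, time in s.
With the tool pointing down it reaches from about 0.35 to 0.9 m from the base axis. Payload 7.2 kg.
Tool frame: the origin (TCP) lies between the finger pads; the fingertips stand manip.finger_overhang ahead of it and the grasp point (between the pads) lies 2 mm behind it (manip.finger_overhang is the distance from the TCP to the fingertips, in m); y points along the fingers, z is the direction in which the jaws open and shut, and the axes are right-handed (so a half turn about y gives the same grasp; the last joint's range is limited). The gripper opens to 88 mm and grips with 3 to 60 N. Pads are 20 mm wide; open, the fingers measure 115 mm over their backs; the gripper's body (75 mm by 178 mm) begins 61 mm behind the grasp point.
Start: joints at [1.041, 0.411, -0.013, 1.596, 0.006, 1.134, -0.082], TCP at [0.278, -0.56, 0.206] pointing down, gripper open.
Joint ranges: [-2.95, 2.95], [-0.29, 1.99], [-1.47, 1.44], [0.14, 2.54], [-1.03, 4.17], [0.13, 1.85], [-2.86, 2.86]. Speed limits (rad/s): [2.39, 2.39, 3.01, 3.01, 3.14, 3.14, 3.14].

## Interface

Orientations are given as [roll, pitch, yaw] about the fixed x, y, z axes, in that order (R = Rz(yaw) Ry(pitch) Rx(roll)).
In Python, from station import manip, vision gives the robot as it stands. The module is installed in compiled form; this text tells all that it offers.
- The arm moves only by the shell command python3 -m jog 'ROWS'. ROWS is JSON, a list of rows, each an object of numbers: "tx", "ty", "tz": the shift along the tool's x, y, z in m; "spin": the turn about the tool's y in degrees; "gripper": the closure, from 0 (fully open) to 1 (shut). In form: [{"tx": .., "ty": .., "tz": .., "spin": .., "gripper": ..}, ...]. A call has 1 to 8 rows; each row shifts and turns the commanded pose from where the row before left it, along the tool's axes as they then stand; what a row does not reach is not made up. A row lasts 1/10 s, in which the tool goes at most 50 mm and 8.59 degrees, less where a joint would pass 70% of its speed; a pose out of reach is approached as far as the arm can. A call with a gripper value outside its range is refused whole. The fingers move at their own pace and stop on an object; the grip force is fixed at half the most. Time passes only in rows, so rows that do not move let the fingers close. It gives the time, the measured TCP pose, the force and the opening at its end, in the units of the state.
- manip.get_state(): the state, without advancing time (a new reading comes with each control period).
- vision.capture(name): name is "scene" or "top" or "wrist"; returns (picture, depth): 400x640x3 uint8, red, green, blue; 400x640 float32, m along the optical axis (not along the pixel's ray), 0 where there is no reading.
- vision.calibration(name): a dict with "intrinsics" (3x3 intrinsics, pixels), "R" (3x3) and "t" (3): a world point X has camera coordinates R X + t; the wrist camera has in their place "hand_eye" (4x4, takes a point from camera to tool coordinates, whose origin is the TCP and whose axes are the tool frame's). Camera axes: x right, y down, z forward; pixel columns grow to the right and rows downward; lengths in m; the calibration is good to about 2 mm. The wrist camera is an equidistant fisheye: a pixel r from the principal point sees the ray r / f radians off the axis. A picture is of the moment at which its call begins: read the wrist's pose just before it. calibration takes no time and is no camera call.
- manip.job_done(): hands the job in, once; it reports no verdict.
The state is a dict: "time": time; "q": joint angles; "dq": joint speeds; "tau": joint torques, N m; "tool_pos": TCP position; "tool_rot": TCP orientation; "contact_force": force on the tool from outside, world axes, zero at the start; "torque": the same for the moment, N m; "finger_gap": finger opening in m.
Only numpy, scipy, OpenCV 4.12 (cv2) and the standard library are available. Lean on these libraries where they do the work, as an engineer would, in place of code of your own. Each camera call takes 0.05 s, during which the arm holds its last target.

## Working session

There is one attempt and no reset: what is moved stays moved. The work goes in short steps, Python scripts to look and compute and a shell command to move; the robot and the scene stay as the last step left them, time stands still between calls to the robot, and variables do not carry over. Pictures are saved under pics/ and viewed, and the job is handed in when it is done.

```bash
mkdir -p pics; ls; cat > h.py <<'E'
import numpy as np, cv2
from station import manip, vision
from scipy.spatial.transform import Rotation as Rn
def snap(n,tag):
    p,d=vision.capture(n); cv2.imwrite(f'pics/{tag}.png',p[:,:,::-1]); np.save(f'pics/{tag}_d.npy',d); np.save(f'pics/{tag}_p.npy',p); return p,d
def cast(n,uv,z):
    c=vision.calibration(n);K=np.array(c['intrinsics']);R=np.array(c['R']);t=np.array(c['t'])
    uv=np.atleast_2d(uv).astype(float)
    r=np.c_[uv,np.ones(len(uv))]@np.linalg.inv(K).T@R
    o=-R.T@t
    return o+r*((z-o[2])/r[:,2])[:,None]
def deproj(n,d):
    c=vision.calibration(n);K=np.array(c['intrinsics']);R=np.array(c['R']);t=np.array(c['t'])
    v,u=np.mgrid[:d.shape[0],:d.shape[1]]
    P=np.stack([(u-K[0,2])/K[0,0]*d,(v-K[1,2])/K[1,1]*d,d],-1)
    return (P-t)@R
E
python3 - <<'E'
from h import *
for n in('scene','top'): snap(n,n+'0')
for n in('scene','top','wrist'): print(n,vision.calibration(n))
print(manip.get_state(),manip.finger_overhang)
E
```

```text
pics
scene {'intrinsics': array([[495.78826731,   0.        , 327.5118454 ],
       [  0.        , 495.78826731, 200.50997272],
       [  0.        ,   0.        ,   1.        ]]), 'R': array([[ 0.72525078,  0.68840413,  0.01053893],
       [ 0.46944664, -0.48326057, -0.73897163],
       [-0.50361807,  0.54088722, -0.67365411]]), 't': array([-0.35434632, -0.20334422,  1.60777579])}
top {'intrinsics': array([[497.62778967,   0.        , 322.51964653],
       [  0.        , 497.62778967, 203.81386868],
       [  0.        ,   0.        ,   1.        ]]), 'R': array([[ 0.01219067, -0.99978683,  0.01666355],
       [-0.98483138, -0.01488963, -0.17287412],
       [ 0.17308538, -0.01430333, -0.98480296]]), 't': array([-0.0616219 ,  0.53125301,  1.58280475])}
wrist {'intrinsics': array([[309.70691629,   0.        , 323.79725616],
       [  0.        , 309.70691629, 200.46571517],
       [  0.        ,   0.        ,   1.        ]]), 'hand_eye': array([[ 3.85671058e-05,  9.57168737e-01,  2.89530669e-01,
        -8.00418582e-02],
       [-5.56274657e-05, -2.89530667e-01,  9.57168736e-01,
     
[... 197 characters left out ...]
me': 0.1, 'q': array([ 1.04080414,  0.41182328, -0.01270165,  1.5969396 ,  0.00560448,
        1.13429824, -0.08218997]), 'dq': array([ 1.87231176e-04,  1.55820078e-04,  5.19823284e-04, -1.79963097e-03,
       -1.22803949e-05,  5.75636133e-04, -3.46314284e-04]), 'tau': array([ 1.72389064e-03, -5.89099860e+01,  6.43324088e-01, -2.91709757e+01,
       -5.38774626e-02,  1.45681633e-02,  8.15183057e-05]), 'tool_pos': array([ 0.27821837, -0.55913393,  0.20479964]), 'tool_rot': array([-1.57222502e+00, -1.09131419e-04, -2.67977386e+00]), 'contact_force': array([-0.49534686,  0.3141345 , -0.30141059]), 'torque': array([ 0.03043493, -0.02347684, -0.0299477 ]), 'finger_gap': 0.08785975141221829} 0.017
```

View pics/top0.png

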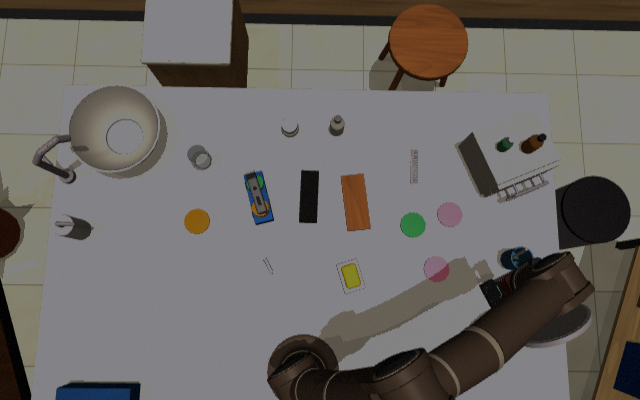

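View pics/scene0.png

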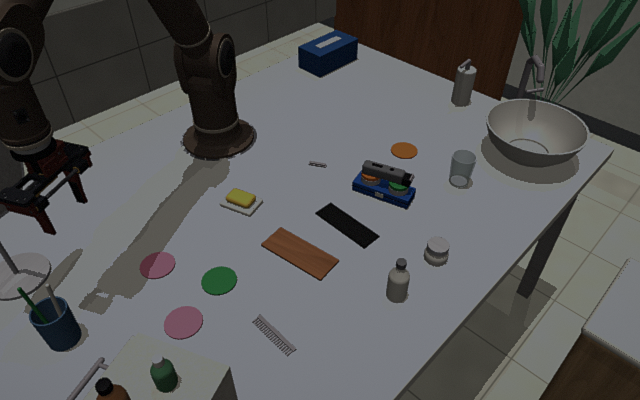

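The top view shows the pile at (259,197), with the rest at (309,197) and the board at (356,202). The orange coaster is at (197,221). Three discs share the coaster_green shape: (412,225) is green, and (449,214) and (436,269) are pink. The green one at (412,225) fits the description. I'll confirm that in a crop and measure.

```bash
cat > m0.py <<'E'
from h import *
p=np.load('pics/top0_p.npy');d=np.load('pics/top0_d.npy')
P=deproj('top',d)
hsv=cv2.cvtColor(p,cv2.COLOR_RGB2HSV)
def region(mask,box):
    m=np.zeros(mask.shape,np.uint8);u0,v0,u1,v1=box;m[v0:v1,u0:u1]=mask[v0:v1,u0:u1];return m
def rep(name,m,z):
    n,l,s,c=cv2.connectedComponentsWithStats(m.astype(np.uint8));i=1+np.argmax(s[1:,4]);m=l==i
    cs,_=cv2.findContours(m.astype(np.uint8),cv2.RETR_EXTERNAL,cv2.CHAIN_APPROX_NONE)
    pts=cs[0].reshape(-1,2); W=cast('top',pts,z)[:,:2].astype(np.float32)
    r=cv2.minAreaRect(W*1000); b=cv2.boxPoints(r)
    e=[b[1]-b[0],b[2]-b[1]]; L=max(e,key=np.linalg.norm)
    v,u=np.nonzero(m);cen=cast('top',np.c_[u,v],z).mean(0)
    print(name,'area',m.sum(),'rect c',np.round(r[0],1),'size',np.round(r[1],1),'ang',round(np.degrees(np.arctan2(L[1],L[0])),1),'centroid',np.round(cen*1000,1),'depth z',np.round(np.median(P[v,u,2])*1000,1))
H,S,V=hsv[...,0],hsv[...,1],hsv[...,2]
rep('orange',region((S>130)&(H<25),(180,205,215,240)),.005)
rep('green',region((S>100)&(H>40)&(H<80),(395,205,430,245)),.005)
rep('board',region((S>90)&(H<25),(335,165,375,240)),.008)
rep('rest',region((V<70),(290,160,325,230)),.005)
rep('case',region(((S>130)&(H>95)&(H<125))|((P[...,2]>.02)),(240,165,280,230)),.034)
rep('case_low',region(((S>130)&(H>95)&(H<125))|((P[...,2]>.02)),(240,165,280,230)),.0)
rep('groomer',region((P[...,2]>.08),(240,160,285,235)),.094)
rep('comb',region((P[...,2]>.002)&(V<150),(405,140,425,190)),.005)
rep('tumbler',region((P[...,2]>.03),(180,140,215,175)),.095)
cv2.imwrite('pics/crop_top.png',cv2.resize(p[140:245,180:480,::-1],None,fx=2.6,fy=2.6,interpolation=cv2.INTER_CUBIC))
E
python3 m0.py; python3 - <<'E'
from h import *
p=np.load('pics/scene0_p.npy')
cv2.imwrite('pics/crop_sc.png',cv2.resize(p[135:220,300:500,::-1],None,fx=4,fy=4,interpolation=cv2.INTER_CUBIC))
E
```

```text
orange area 484 rect c [475.2 363.4] size [79.5 80.9] ang -42.8 centroid [475.2 363.1   5. ] depth z 7.1
green area 469 rect c [ 473.8 -357. ] size [77.3 78.2] ang -0.9 centroid [ 473.5 -356.9    5. ] depth z 6.2
board area 1275 rect c [ 547.5 -164.3] size [188.6  77.5] ang 7.2 centroid [ 546.6 -164.4    8. ] depth z 9.6
rest area 925 rect c [565.2  -7.9] size [ 59.8 178.5] ang -1.5 centroid [564.2  -7.7   5. ] depth z 6.8
case area 1004 rect c [557.7 159.9] size [180.   65.9] ang 14.5 centroid [555.3 158.7  34. ] depth z 65.8
case_low area 1004 rect c [564.1 163.9] size [183.7  67.3] ang 14.5 centroid [561.7 162.7   0. ] depth z 65.8
groomer area 441 rect c [561.  159.8] size [142.3  32.3] ang 19.2 centroid [559.7 159.4  94. ] depth z 94.3
comb area 445 rect c [ 680.8 -367.8] size [ 65.3 173.1] ang -0.9 centroid [ 673.3 -363.5    5. ] depth z 5.1
tumbler area 342 rect c [675.8 347.1] size [84.7 68.2] ang 48.0 centroid [677.6 350.5  95. ] depth z 73.9
```

View pics/crop_top.png

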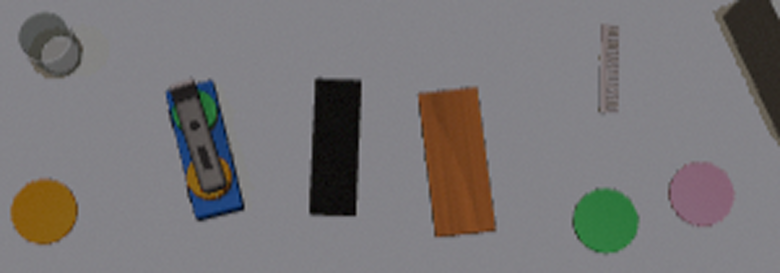

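View pics/crop_sc.png

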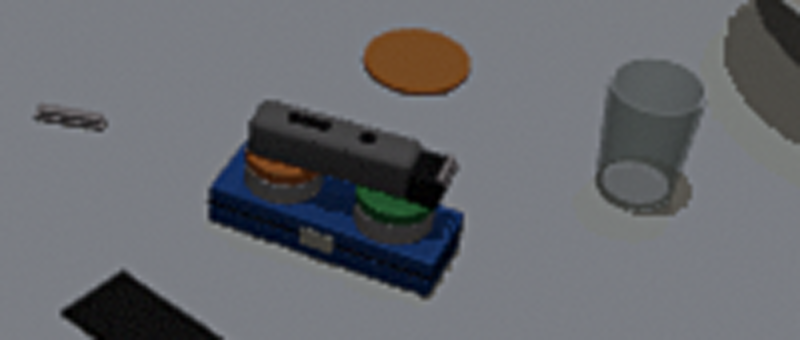

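The crops confirm it: the green disc at (412,225) is the coaster and the other two are clearly pink. The groomer lies on both tins with its head at the far (+x) end. The green tin is at the far end of the case and the orange one at the near end. Next is a move helper and the approach.

```bash
cat >> h.py <<'E'
def go(x,y,z,yaw=None):
    s=manip.get_state();p=s['tool_pos'];w=s['tool_rot'][2]
    D=np.array([x,y,z])-p
    X=np.array([np.cos(w),np.sin(w)]);Z=np.array([-np.sin(w),np.cos(w)])
    sp=0 if yaw is None else -((yaw-np.degrees(w)+180)%360-180)
    print('t',round(s['time'],2),'pos',np.round(p,4),'rpy',np.round(np.degrees(s['tool_rot']),2),'gap',round(s['finger_gap'],4),'F',np.round(s['contact_force'],1))
    print('total tx %.4f ty %.4f tz %.4f spin %.2f (spin after shift)'%(D[:2]@X,-D[2],D[:2]@Z,sp))
E
R='{"tx":-0.024,"ty":0,"tz":-0.0216,"spin":0,"gripper":0}'
python3 -m jog '[{"tx":-0.024,"ty":0,"tz":-0.0216,"spin":0,"gripper":0},{"tx":-0.024,"ty":0,"tz":-0.0216,"spin":0,"gripper":0},{"tx":-0.024,"ty":0,"tz":-0.0216,"spin":0,"gripper":0},{"tx":-0.024,"ty":0,"tz":-0.0216,"spin":0,"gripper":0},{"tx":-0.024,"ty":0,"tz":-0.0216,"spin":0,"gripper":0},{"tx":-0.024,"ty":0,"tz":-0.0216,"spin":0,"gripper":0},{"tx":-0.024,"ty":0,"tz":-0.0216,"spin":0,"gripper":0},{"tx":-0.024,"ty":0,"tz":-0.0216,"spin":0,"gripper":0}]'
python3 -c "
from h import *
go(.56,.16,.2,-160.8)"
```

```text
time: 0.9
tool_pos: [0.3735, -0.3179, 0.2053]
tool_rot: [-1.571, -0.0, -2.68]
contact_force: [0.2, 0.4, -0.0]
finger_gap: 0.088
t 0.9 pos [ 0.3735 -0.3179  0.2053] rpy [-9.0020e+01 -1.0000e-02 -1.5354e+02] gap 0.088 F [ 0.2  0.4 -0. ]
total tx -0.3799 ty 0.0053 tz -0.3447 spin 7.26 (spin after shift)
```

Tracking is good. Next is two calls at 24 mm per row.

```bash
python3 -m jog '[{"tx":-0.024,"ty":0,"tz":-0.0216,"spin":0,"gripper":0},{"tx":-0.024,"ty":0,"tz":-0.0216,"spin":0,"gripper":0},{"tx":-0.024,"ty":0,"tz":-0.0216,"spin":0,"gripper":0},{"tx":-0.024,"ty":0,"tz":-0.0216,"spin":0,"gripper":0},{"tx":-0.024,"ty":0,"tz":-0.0216,"spin":0,"gripper":0},{"tx":-0.024,"ty":0,"tz":-0.0216,"spin":0,"gripper":0},{"tx":-0.024,"ty":0,"tz":-0.0216,"spin":0,"gripper":0},{"tx":-0.024,"ty":0,"tz":-0.0216,"spin":0,"gripper":0}]'
python3 -m jog '[{"tx":-0.024,"ty":0,"tz":-0.0216,"spin":0,"gripper":0},{"tx":-0.024,"ty":0,"tz":-0.0216,"spin":0,"gripper":0},{"tx":-0.024,"ty":0,"tz":-0.0216,"spin":0,"gripper":0},{"tx":-0.024,"ty":0,"tz":-0.0216,"spin":0,"gripper":0},{"tx":-0.024,"ty":0,"tz":-0.0216,"spin":0,"gripper":0},{"tx":-0.024,"ty":0,"tz":-0.0216,"spin":0,"gripper":0},{"tx":0,"ty":0,"tz":0,"spin":7.3,"gripper":0},{"tx":0,"ty":0,"tz":0,"spin":0,"gripper":0}]'
python3 -c "
from h import *
go(.56,.16,.2,-160.8)
p,d=snap('wrist','w1')"
```

```text
time: 1.7
tool_pos: [0.4683, -0.0778, 0.2054]
tool_rot: [-1.571, -0.0, -2.68]
contact_force: [0.2, 0.3, -0.4]
finger_gap: 0.0879
time: 2.5
tool_pos: [0.5392, 0.102, 0.205]
tool_rot: [-1.571, -0.001, -2.807]
contact_force: [0.4, 0.4, 0.5]
finger_gap: 0.0879
t 2.5 pos [0.5392 0.102  0.205 ] rpy [-9.0020e+01 -6.0000e-02 -1.6085e+02] gap 0.0879 F [0.4 0.4 0.5]
total tx -0.0387 ty 0.0050 tz -0.0479 spin -0.05 (spin after shift)
```

View pics/w1.png

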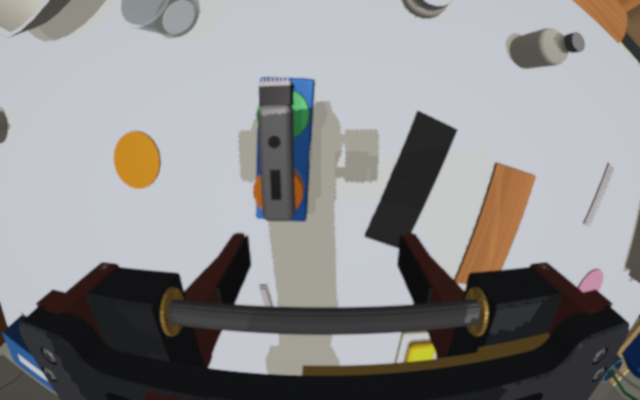

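The wrist view shows the groomer over x≈260–292, y≈78–220, parallel to the jaw plane, with the rest, board and orange coaster also in view. I'll measure by casting wrist rays.

```bash
cat >> h.py <<'E'
def wcast(uv,z,s):
    c=vision.calibration('wrist');K=np.array(c['intrinsics']);T=np.array(c['hand_eye'])
    uv=np.atleast_2d(uv).astype(float)
    q=(uv-K[:2,2])/K[0,0];th=np.linalg.norm(q,axis=1)+1e-12
    r=np.c_[q/th[:,None]*np.sin(th)[:,None],np.cos(th)]
    Rw=Rn.from_euler('xyz',s['tool_rot']).as_matrix()
    r=r@T[:3,:3].T@Rw.T; o=Rw@T[:3,3]+s['tool_pos']
    return o+r*((z-o[2])/r[:,2])[:,None]
def wrep(name,m,z,s):
    n,l,st,c=cv2.connectedComponentsWithStats(m.astype(np.uint8));i=1+np.argmax(st[1:,4]);m=l==i
    cs,_=cv2.findContours(m.astype(np.uint8),cv2.RETR_EXTERNAL,cv2.CHAIN_APPROX_NONE)
    W=wcast(max(cs,key=len).reshape(-1,2),z,s)[:,:2].astype(np.float32)*1000
    r=cv2.minAreaRect(W); b=cv2.boxPoints(r);L=max([b[1]-b[0],b[2]-b[1]],key=np.linalg.norm)
    cc=cv2.minEnclosingCircle(W)
    v,u=np.nonzero(m)
    print(name,'px',u.mean().round(),v.mean().round(),'c',np.round(r[0],1),'size',np.round(r[1],1),'ang',round(np.degrees(np.arctan2(L[1],L[0])),1),'circ',np.round(cc[0],1),round(cc[1],1))
def box(m,b):
    o=np.zeros(m.shape,np.uint8);o[b[1]:b[3],b[0]:b[2]]=m[b[1]:b[3],b[0]:b[2]];return o
E
python3 - <<'E'
from h import *
s=manip.get_state();p=np.load('pics/w1_p.npy')
hsv=cv2.cvtColor(p,cv2.COLOR_RGB2HSV);H,S,V=[hsv[...,i].astype(int) for i in range(3)]
wrep('groomer',box((S<70)&(V<125),(245,70,297,225)),.094,s)
wrep('case',box(((S>90))|((V<125)),(245,70,318,225)),.034,s)
wrep('orange',box((S>130)&(H<25),(105,120,170,200)),.005,s)
wrep('rest',box((V<70),(360,100,460,252)),.005,s)
print(np.round(wcast([[260,80],[293,80],[264,220],[293,220]],.094,s)*1000))
d=np.load('pics/w1_d.npy');print(d[150,276],d[100,303],d[205,270])
E
```

```text
groomer px 276.0 153.0 c [559.  156.9] size [133.   36.5] ang 21.0 circ [560.  155.2] 67.9
case px 284.0 151.0 c [553.3 157.1] size [169.3  65.4] ang 15.4 circ [554.5 156.6] 87.4
orange px 137.0 160.0 c [474.2 360.3] size [80.1 79.9] ang 12.3 circ [474.  360.8] 40.7
rest px 411.0 184.0 c [562. -25.] size [ 90.4 181.1] ang -1.2 circ [564.4 -20.8] 95.4
[[622. 194.  94.]
 [631. 164.  94.]
 [491. 150.  94.]
 [501. 121.  94.]]
0.28895864 0.30594775 0.3039012
```

```bash
python3 -m jog '[{"tx":-0.019,"ty":0,"tz":-0.023,"spin":0,"gripper":0},{"tx":-0.019,"ty":0,"tz":-0.023,"spin":0,"gripper":0},{"tx":0,"ty":0.03,"tz":0,"spin":0,"gripper":0},{"tx":0,"ty":0.03,"tz":0,"spin":0,"gripper":0},{"tx":0,"ty":0,"tz":0,"spin":0,"gripper":0}]'
python3 -c "
from h import *
go(.56,.158,.083,-160.8)
p,d=snap('wrist','w2')"
```

```text
time: 3.05
tool_pos: [0.5577, 0.155, 0.1419]
tool_rot: [-1.571, -0.007, -2.805]
contact_force: [-0.8, -0.5, -0.6]
finger_gap: 0.0876
t 3.05 pos [0.5577 0.155  0.1419] rpy [ -89.99   -0.4  -160.73] gap 0.0876 F [-0.8 -0.5 -0.6]
total tx -0.0032 ty 0.0589 tz -0.0021 spin 0.07 (spin after shift)
```

View pics/w2.png

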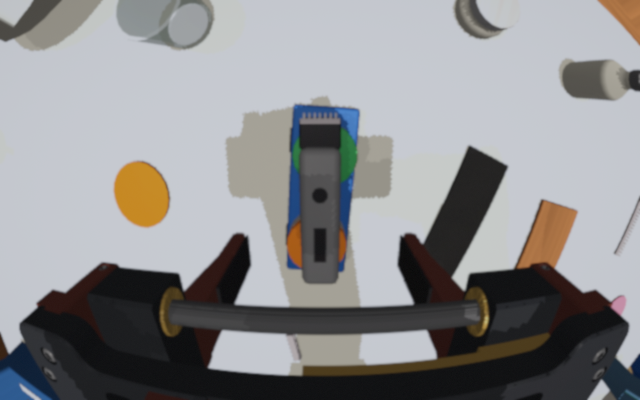

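The wrist view puts the groomer (x≈300–340) centred between the fingers and parallel to them, so I'll descend, then close.

```bash
python3 -m jog '[{"tx":-0.002,"ty":0.02,"tz":-0.001,"spin":0,"gripper":0},{"tx":0,"ty":0.02,"tz":0,"spin":0,"gripper":0},{"tx":0,"ty":0.012,"tz":0,"spin":0,"gripper":0},{"tx":0,"ty":0.006,"tz":0,"spin":0,"gripper":0},{"tx":0,"ty":0,"tz":0,"spin":0,"gripper":0},{"tx":0,"ty":0,"tz":0,"spin":0,"gripper":0}]'
python3 -c "
from h import *
go(.56,.158,.083,-160.8)"
```

```text
time: 3.7
tool_pos: [0.5624, 0.1588, 0.0885]
tool_rot: [-1.571, 0.001, -2.807]
contact_force: [0.2, 1.0, 0.2]
finger_gap: 0.0879
t 3.7 pos [0.5624 0.1588 0.0885] rpy [-9.0000e+01  7.0000e-02 -1.6084e+02] gap 0.0879 F [0.2 1.  0.2]
total tx 0.0025 ty 0.0055 tz -0.0001 spin -0.04 (spin after shift)
```

```bash
python3 -m jog '[{"tx":0.002,"ty":0.005,"tz":0,"spin":0,"gripper":0},{"tx":0,"ty":0,"tz":0,"spin":0,"gripper":0.4},{"tx":0,"ty":0,"tz":0,"spin":0,"gripper":0.6},{"tx":0,"ty":0,"tz":0,"spin":0,"gripper":1},{"tx":0,"ty":0,"tz":0,"spin":0,"gripper":1},{"tx":0,"ty":0,"tz":0,"spin":0,"gripper":1},{"tx":0,"ty":0,"tz":0,"spin":0,"gripper":1},{"tx":0,"ty":0,"tz":0,"spin":0,"gripper":1}]'
python3 -c "
from h import *
go(.56,.158,.15)"
```

```text
time: 4.5
tool_pos: [0.5599, 0.158, 0.0825]
tool_rot: [-1.571, 0.0, -2.807]
contact_force: [-0.3, 0.6, -0.3]
finger_gap: 0.0351
t 4.5 pos [0.5599 0.158  0.0825] rpy [ -90.      0.   -160.84] gap 0.0351 F [-0.3  0.6 -0.3]
total tx -0.0001 ty -0.0675 tz 0.0001 spin 0.00 (spin after shift)
```

```bash
python3 -m jog '[{"tx":0,"ty":0,"tz":0,"spin":0,"gripper":1},{"tx":0,"ty":0,"tz":0,"spin":0,"gripper":1},{"tx":0,"ty":-0.005,"tz":0,"spin":0,"gripper":1},{"tx":0,"ty":-0.01,"tz":0,"spin":0,"gripper":1},{"tx":0,"ty":-0.02,"tz":0,"spin":0,"gripper":1},{"tx":0,"ty":-0.02,"tz":0,"spin":0,"gripper":1},{"tx":0,"ty":-0.012,"tz":0,"spin":0,"gripper":1},{"tx":0,"ty":0,"tz":0,"spin":0,"gripper":1}]'
python3 -c "
from h import *
go(.564,-.008,.15,-181.5)
snap('scene','s2');p=np.load('pics/s2_p.npy')
cv2.imwrite('pics/s2c.png',cv2.resize(p[60:260,300:500,::-1],None,fx=3,fy=3))"
```

```text
time: 5.3
tool_pos: [0.5611, 0.1585, 0.1518]
tool_rot: [-1.57, 0.004, -2.807]
contact_force: [0.4, -0.1, 0.2]
finger_gap: 0.0003
t 5.3 pos [0.5611 0.1585 0.1518] rpy [ -89.98    0.22 -160.84] gap 0.0003 F [ 0.4 -0.1  0.2]
total tx 0.0519 ty 0.0018 tz 0.1582 spin 20.66 (spin after shift)
```

View pics/s2c.png

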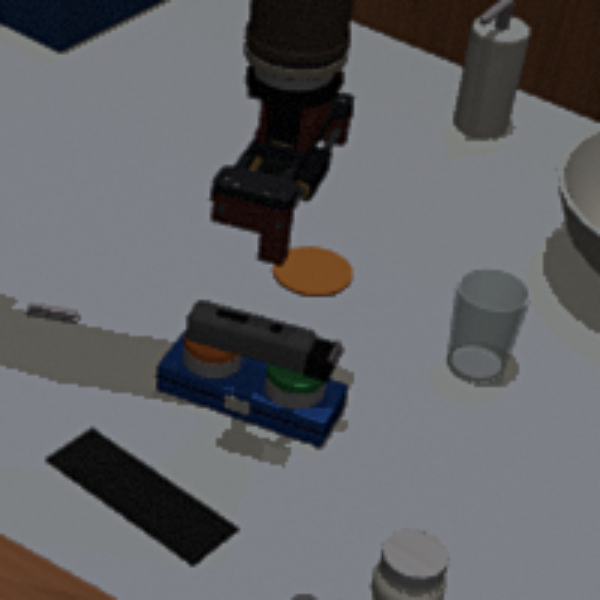

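The grasp failed: the fingers are shut at 0.3 mm and the groomer is still on the tins. Something is off, so I'm looking before trying again.

```bash
python3 -c "
from h import *
go(.56,.158,.15)
p,d=snap('wrist','w3')
snap('top','t3');p=np.load('pics/t3_p.npy')
cv2.imwrite('pics/t3c.png',cv2.resize(p[140:245,180:330,::-1],None,fx=5,fy=5))"
```

```text
t 5.35 pos [0.5604 0.1581 0.1504] rpy [-8.9980e+01  1.1000e-01 -1.6085e+02] gap 0.0005 F [-0.  -0.1 -0.2]
total tx 0.0004 ty 0.0004 tz -0.0001 spin 0.00 (spin after shift)
```

View pics/w3.png

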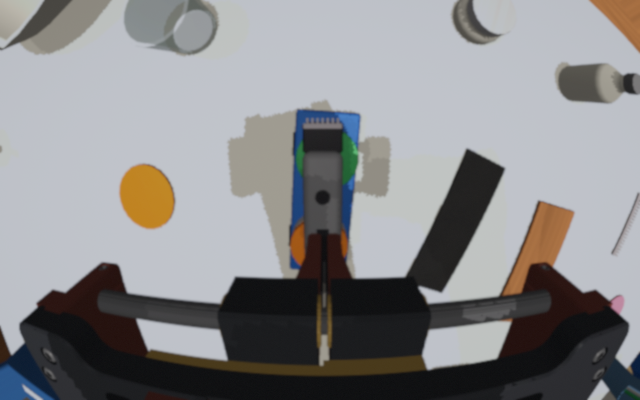

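View pics/t3c.png

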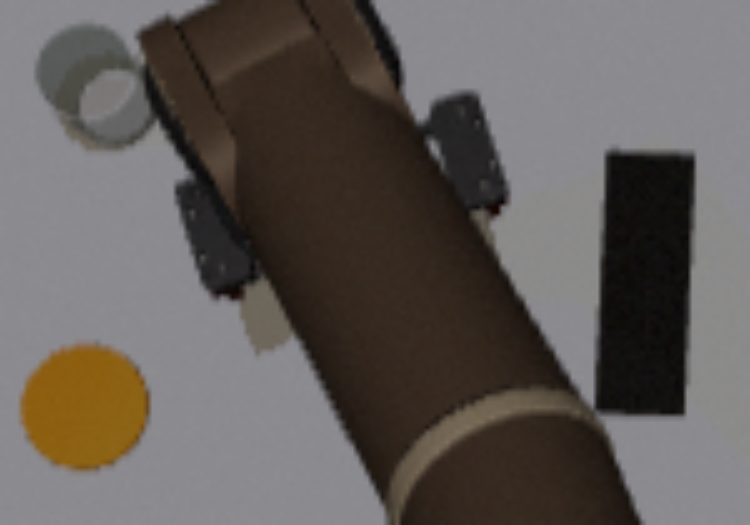

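```bash
python3 - <<'E'
from h import *
s=manip.get_state();c=vision.calibration('wrist');K=np.array(c['intrinsics']);T=np.array(c['hand_eye'])
def proj(Pt):
    q=(np.linalg.inv(T)@np.r_[Pt,1])[:3];th=np.arctan2(np.hypot(q[0],q[1]),q[2]);return K[:2,2]+K[0,0]*th*q[:2]/np.hypot(q[0],q[1])
for P in ([0,0,0],[0,.017,0],[0,0,.01],[0,0,-.01],[0,-.061,.09]): print(P,proj(np.array(P)).round())
c=vision.calibration('scene');R,t,K=c['R'],c['t'],c['intrinsics']
Rw=Rn.from_euler('xyz',s['tool_rot']).as_matrix()
for P in ([0,0,0],[0,.017,0],[0,-.06,0]):
    x=R@(Rw@np.array(P)+s['tool_pos'])+t;x=K@x;print(P,(x[:2]/x[2]).round(1))
P=np.load('pics/s2_d.npy');W=deproj('scene',P)
for uv in [(385,140),(388,120),(390,145),(375,168),(385,172),(400,176),(300+270//3,60+240//3)]: print(uv,W[uv[1],uv[0]].round(3))
E
```

```text
[0, 0, 0] [325. 239.]
[0, 0.017, 0] [325. 229.]
[0, 0, 0.01] [341. 239.]
[0, 0, -0.01] [309. 239.]
[0, -0.061, 0.09] [501. 282.]
[0, 0, 0] [388.6 152.5]
[0, 0.017, 0] [388.  157.6]
[0, -0.06, 0] [390.8 133.7]
(385, 140) [0.397 0.367 0.002]
(388, 120) [0.59  0.095 0.293]
(390, 145) [0.567 0.15  0.181]
(375, 168) [0.532 0.141 0.091]
(385, 172) [0.564 0.144 0.093]
(400, 176) [ 1.162 -0.724  0.937]
(390, 140) [0.565 0.149 0.197]
```

```bash
python3 - <<'E'
from h import *
p=np.load('pics/s2_p.npy');d=np.load('pics/s2_d.npy')
cv2.imwrite('pics/s2d.png',cv2.convertScaleAbs(cv2.resize(p[100:200,340:440,::-1],None,fx=6,fy=6,interpolation=cv2.INTER_NEAREST),alpha=1.8))
W=deproj('scene',d)
for v in range(128,176,3): print(v,[tuple((W[v,u]*1000).round().astype(int)) for u in (380,385,390,395)])
E
```

```text
128 [(np.int64(583), np.int64(76), np.int64(277)), (np.int64(595), np.int64(79), np.int64(281)), (np.int64(607), np.int64(82), np.int64(285)), (np.int64(617), np.int64(88), np.int64(287))]
131 [(np.int64(580), np.int64(81), np.int64(264)), (np.int64(592), np.int64(84), np.int64(269)), (np.int64(607), np.int64(83), np.int64(276)), (np.int64(617), np.int64(89), np.int64(278))]
134 [(np.int64(579), np.int64(83), np.int64(254)), (np.int64(1162), np.int64(-724), np.int64(937)), (np.int64(607), np.int64(86), np.int64(266)), (np.int64(615), np.int64(94), np.int64(266))]
137 [(np.int64(375), np.int64(368), np.int64(2)), (np.int64(593), np.int64(86), np.int64(251)), (np.int64(606), np.int64(89), np.int64(256)), (np.int64(617), np.int64(92), np.int64(260))]
140 [(np.int64(386), np.int64(355), np.int64(3)), (np.int64(397), np.int64(367), np.int64(2)), (np.int64(565), np.int64(149), np.int64(197)), (np.int64(574), np.int64(159), np.int64(196))]
143 [(np.int64(394), np.int64(346), np.int64(-1)), (np.int64(403), np.int64(360), np.int64(-3)), (np.int64(567), np.int64(148), np.int64(189)), (np.int64
[... 1209 characters left out ...]
np.int64(476), np.int64(268), np.int64(3)), (np.int64(486), np.int64(280), np.int64(1)), (np.int64(495), np.int64(294), np.int64(-2))]
167 [(np.int64(543), np.int64(149), np.int64(96)), (np.int64(551), np.int64(162), np.int64(93)), (np.int64(561), np.int64(169), np.int64(94)), (np.int64(507), np.int64(278), np.int64(2))]
170 [(np.int64(549), np.int64(143), np.int64(92)), (np.int64(561), np.int64(148), np.int64(96)), (np.int64(572), np.int64(156), np.int64(98)), (np.int64(579), np.int64(169), np.int64(94))]
173 [(np.int64(550), np.int64(142), np.int64(83)), (np.int64(565), np.int64(144), np.int64(90)), (np.int64(577), np.int64(149), np.int64(94)), (np.int64(590), np.int64(154), np.int64(98))]
```

View pics/s2d.png

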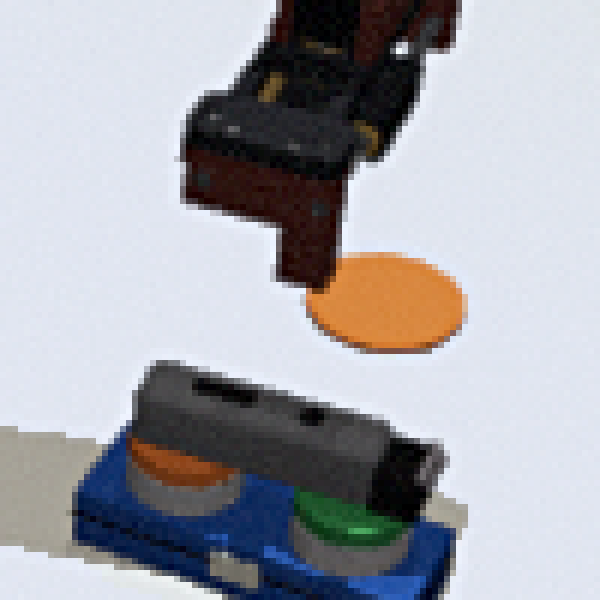

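```bash
python3 - <<'E'
from h import *
s=manip.get_state();c=vision.calibration('wrist');K=np.array(c['intrinsics']);T=np.array(c['hand_eye'])
d=np.load('pics/w3_d.npy')
def w3(u,v):
    q=(np.array([u,v])-K[:2,2])/K[0,0];th=np.linalg.norm(q);r=np.r_[q/th*np.tan(th),1]*d[v,u]
    tp=(T@np.r_[r,1])[:3];Rw=Rn.from_euler('xyz',s['tool_rot']).as_matrix()
    return tp.round(3),(Rw@tp+s['tool_pos']).round(3)
for uv in [(322,175),(310,200),(200,100),(147,195),(430,240),(323,228),(316,236),(330,236),(316,244),(330,244),(316,255),(330,255),(310,270),(335,270)]: print(uv,d[uv[1],uv[0]].round(3),*w3(*uv))
print(vision.calibration('wrist').keys())
print([x for x in dir(manip) if x[0]!='_'],[x for x in dir(vision) if x[0]!='_'])
p=np.load('pics/w3_p.npy');cv2.imwrite('pics/w3c.png',cv2.convertScaleAbs(cv2.resize(p[210:290,260:390,::-1],None,fx=6,fy=6,interpolation=cv2.INTER_NEAREST),alpha=1.6))
E
```

```text
(322, 175) 0.24 [-0.029  0.055 -0.002] [0.587 0.169 0.094]
(310, 200) 0.245 [-0.009  0.055 -0.012] [0.564 0.172 0.094]
(200, 100) 0.311 [-0.096  0.15  -0.137] [ 0.605  0.319 -0.001]
(147, 195) 0.337 [ 0.011  0.145 -0.217] [0.477 0.359 0.004]
(430, 240) 0.354 [0.068 0.145 0.126] [0.537 0.016 0.004]
(323, 228) 0.253 [ 0.015  0.055 -0.001] [0.545 0.154 0.094]
(316, 236) 0.172 [-0.011 -0.021 -0.005] [0.568 0.166 0.17 ]
(330, 236) 0.171 [-0.011 -0.022  0.003] [0.571 0.159 0.171]
(316, 244) 0.161 [-0.012 -0.033 -0.005] [0.569 0.166 0.182]
(330, 244) 0.161 [-0.011 -0.033  0.002] [0.571 0.159 0.181]
(316, 255) 0.148 [-0.012 -0.046 -0.005] [0.569 0.166 0.195]
(330, 255) 0.149 [-0.012 -0.046  0.002] [0.571 0.159 0.194]
(310, 270) 0.135 [-0.011 -0.06  -0.007] [0.568 0.168 0.208]
(335, 270) 0.135 [-0.011 -0.06   0.004] [0.571 0.157 0.208]
dict_keys(['intrinsics', 'hand_eye'])
['MotionError', 'finger_overhang', 'get_state', 'job_done'] ['calibration', 'capture']
```

View pics/w3c.png

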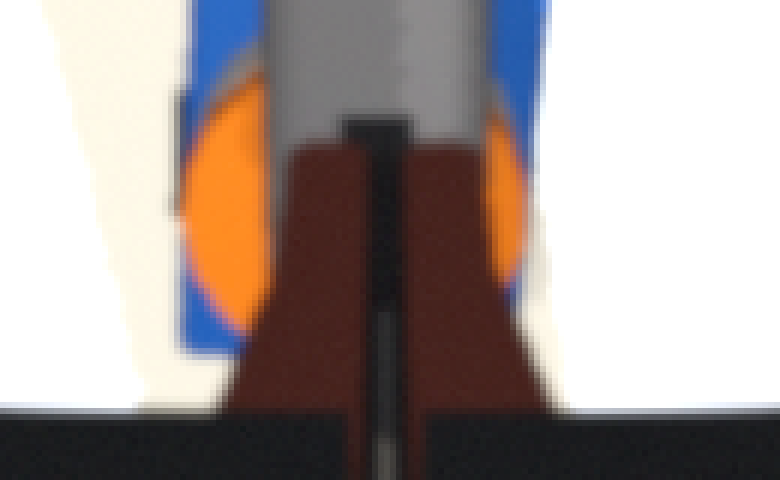

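```bash
python3 - <<'E'
from h import *
c=vision.calibration('wrist');K=np.array(c['intrinsics']);T=np.array(c['hand_eye'])
for tag in('w2','w3'):
    d=np.load(f'pics/{tag}_d.npy')
    v,u=np.mgrid[:400,:640];q=np.stack([u-K[0,2],v-K[1,2]],-1)/K[0,0];th=np.linalg.norm(q,axis=-1)+1e-9
    r=np.concatenate([q/th[...,None]*np.tan(th)[...,None],np.ones((400,640,1))],-1)*d[...,None]
    tp=r@T[:3,:3].T+T[:3,3]
    m=(d>0)&(abs(tp[...,0])<.02)&(abs(tp[...,2])<.07)&(tp[...,1]<.02)
    y=tp[m][:,1];i=np.argsort(-y)[:40:6];print(tag,tp[m][i].round(3))
E
```

```text
w2 [[-0.011 -0.017  0.049]
 [ 0.004 -0.018 -0.045]
 [ 0.005 -0.018 -0.045]
 [-0.004 -0.018  0.043]
 [ 0.008 -0.019  0.043]
 [-0.002 -0.019 -0.045]
 [ 0.007 -0.019 -0.045]]
w3 [[-0.011 -0.017  0.006]
 [-0.012 -0.018  0.004]
 [-0.012 -0.018 -0.007]
 [-0.012 -0.019 -0.006]
 [-0.01  -0.019 -0.002]
 [-0.01  -0.019  0.   ]
 [-0.012 -0.02  -0.003]]
```

Two independent cameras agree. The physical fingertips sit about 17 mm **behind** the reported TCP (tool y≈-0.0175, open or shut), not 17 mm ahead as the overhang value suggests. The fingers therefore closed in air above the groomer, and nothing was disturbed. From here I use tip z = TCP z + 0.0175.

For the groomer, tips at 0.067 means TCP at about 0.050.

```bash
python3 -m jog '[{"tx":0,"ty":0,"tz":0,"spin":0,"gripper":0},{"tx":0,"ty":0,"tz":0,"spin":0,"gripper":0},{"tx":0,"ty":0,"tz":0,"spin":0,"gripper":0},{"tx":0,"ty":0,"tz":0,"spin":0,"gripper":0},{"tx":0,"ty":0,"tz":0,"spin":0,"gripper":0},{"tx":0,"ty":0,"tz":0,"spin":0,"gripper":0},{"tx":0,"ty":0,"tz":0,"spin":0,"gripper":0},{"tx":0,"ty":0,"tz":0,"spin":0,"gripper":0}]'
python3 -m jog '[{"tx":0,"ty":0,"tz":0,"spin":0,"gripper":0},{"tx":0,"ty":0,"tz":0,"spin":0,"gripper":0},{"tx":0,"ty":0,"tz":0,"spin":0,"gripper":0},{"tx":0,"ty":0.02,"tz":0,"spin":0,"gripper":0},{"tx":0,"ty":0.02,"tz":0,"spin":0,"gripper":0},{"tx":0,"ty":0.02,"tz":0,"spin":0,"gripper":0},{"tx":0,"ty":0.01,"tz":0,"spin":0,"gripper":0},{"tx":0,"ty":0,"tz":0,"spin":0,"gripper":0}]'
python3 -c "
from h import *
go(.56,.158,.05,-160.8)
p,d=snap('wrist','w4')"
```

```text
time: 6.25
tool_pos: [0.5599, 0.158, 0.1496]
tool_rot: [-1.571, 0.0, -2.807]
contact_force: [0.4, 0.0, -0.3]
finger_gap: 0.0608
time: 7.05
tool_pos: [0.559, 0.1577, 0.0783]
tool_rot: [-1.571, -0.003, -2.807]
contact_force: [0.5, -0.9, -0.0]
finger_gap: 0.0881
t 7.05 pos [0.559  0.1577 0.0783] rpy [-9.0010e+01 -1.5000e-01 -1.6083e+02] gap 0.0881 F [ 0.5 -0.9 -0. ]
total tx -0.0010 ty 0.0283 tz 0.0001 spin -0.03 (spin after shift)
```

View pics/w4.png

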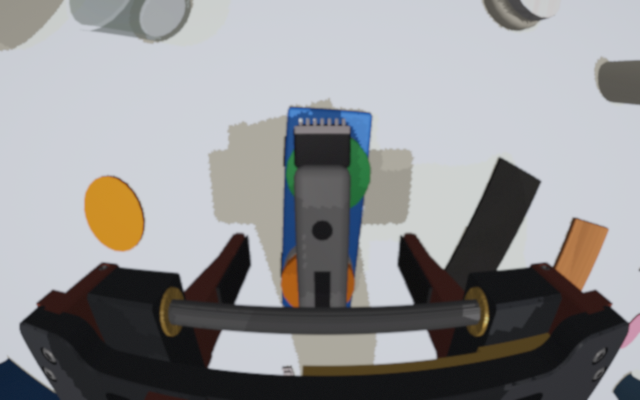

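The groomer is still centred and aligned between the open fingers. Descending the last 29 mm, then closing for a full second.

```bash
python3 -m jog '[{"tx":0,"ty":0.01,"tz":0,"spin":0,"gripper":0},{"tx":0,"ty":0.01,"tz":0,"spin":0,"gripper":0},{"tx":0,"ty":0.006,"tz":0,"spin":0,"gripper":0},{"tx":0,"ty":0.003,"tz":0,"spin":0,"gripper":0},{"tx":0,"ty":0,"tz":0,"spin":0,"gripper":1},{"tx":0,"ty":0,"tz":0,"spin":0,"gripper":1},{"tx":0,"ty":0,"tz":0,"spin":0,"gripper":1},{"tx":0,"ty":0,"tz":0,"spin":0,"gripper":1}]'
python3 -m jog '[{"tx":0,"ty":0,"tz":0,"spin":0,"gripper":1},{"tx":0,"ty":0,"tz":0,"spin":0,"gripper":1},{"tx":0,"ty":0,"tz":0,"spin":0,"gripper":1},{"tx":0,"ty":0,"tz":0,"spin":0,"gripper":1},{"tx":0,"ty":0,"tz":0,"spin":0,"gripper":1},{"tx":0,"ty":0,"tz":0,"spin":0,"gripper":1}]'
python3 -c "
from h import *
go(.564,-.008,.15,-181.5)"
```

```text
time: 7.9
tool_pos: [0.5601, 0.1581, 0.0509]
tool_rot: [-1.571, 0.001, -2.807]
contact_force: [-0.6, 0.1, -0.1]
finger_gap: 0.0595
time: 8.5
tool_pos: [0.5599, 0.1581, 0.0506]
tool_rot: [-1.571, 0.0, -2.807]
contact_force: [-0.7, -0.3, 1.2]
finger_gap: 0.032
t 8.5 pos [0.5599 0.1581 0.0506] rpy [ -90.      0.   -160.84] gap 0.032 F [-0.7 -0.3  1.2]
total tx 0.0506 ty -0.0994 tz 0.1582 spin 20.66 (spin after shift)
```

Gripped at 32.0 mm, which matches the groomer width. Lifting slowly.

```bash
python3 -m jog '[{"tx":0,"ty":-0.004,"tz":0,"spin":0,"gripper":1},{"tx":0,"ty":-0.008,"tz":0,"spin":0,"gripper":1},{"tx":0,"ty":-0.012,"tz":0,"spin":0,"gripper":1},{"tx":0,"ty":-0.02,"tz":0,"spin":0,"gripper":1},{"tx":0,"ty":-0.02,"tz":0,"spin":0,"gripper":1},{"tx":0,"ty":-0.02,"tz":0,"spin":0,"gripper":1},{"tx":0,"ty":-0.008,"tz":0,"spin":0,"gripper":1},{"tx":0,"ty":0,"tz":0,"spin":0,"gripper":1}]'
python3 -c "
from h import *
go(.564,-.008,.15,-181.5)
snap('scene','s5');p=np.load('pics/s5_p.npy')
cv2.imwrite('pics/s5c.png',cv2.resize(p[60:260,300:500,::-1],None,fx=3,fy=3))"
```

```text
time: 9.3
tool_pos: [0.5608, 0.1583, 0.1443]
tool_rot: [-1.57, 0.003, -2.807]
contact_force: [-0.6, -0.3, -1.4]
finger_gap: 0.0316
t 9.3 pos [0.5608 0.1583 0.1443] rpy [ -89.98    0.17 -160.85] gap 0.0316 F [-0.6 -0.3 -1.4]
total tx 0.0515 ty -0.0057 tz 0.1581 spin 20.65 (spin after shift)
```

View pics/s5c.png

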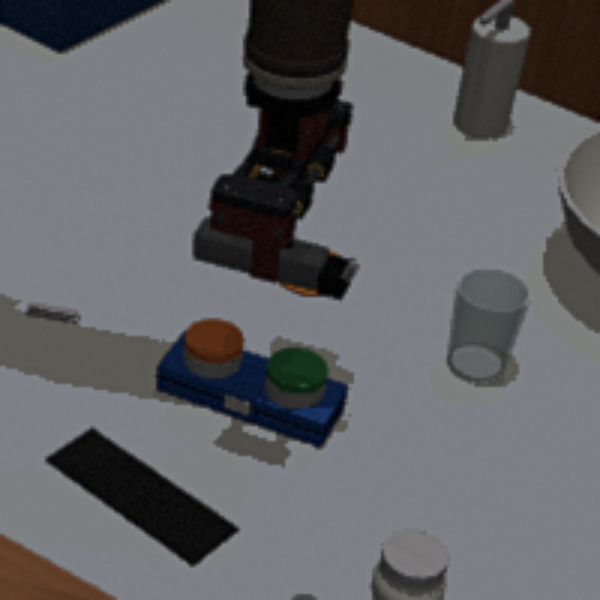

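The groomer is held level and both tins are undisturbed. Moving over the rest.

```bash
python3 -m jog '[{"tx":0.004,"ty":0,"tz":0.012,"spin":0,"gripper":1},{"tx":0.01,"ty":0,"tz":0.031,"spin":0,"gripper":1},{"tx":0.012,"ty":0,"tz":0.036,"spin":0,"gripper":1},{"tx":0.012,"ty":0,"tz":0.036,"spin":0,"gripper":1},{"tx":0.0085,"ty":0,"tz":0.028,"spin":0,"gripper":1},{"tx":0.005,"ty":0,"tz":0.015,"spin":0,"gripper":1},{"tx":0,"ty":0,"tz":0,"spin":5,"gripper":1},{"tx":0,"ty":0,"tz":0,"spin":6,"gripper":1}]'
python3 -m jog '[{"tx":0,"ty":0,"tz":0,"spin":6,"gripper":1},{"tx":0,"ty":0,"tz":0,"spin":3.6,"gripper":1},{"tx":0,"ty":0,"tz":0,"spin":0,"gripper":1},{"tx":0,"ty":0,"tz":0,"spin":0,"gripper":1},{"tx":0,"ty":0,"tz":0,"spin":0,"gripper":1}]'
python3 -c "
from h import *
go(.564,-.008,-.0065,-181.5)
p,d=snap('wrist','w6')"
```

```text
time: 10.15
tool_pos: [0.5621, -0.0105, 0.1412]
tool_rot: [-1.571, -0.002, -3.005]
contact_force: [0.5, 0.6, -0.8]
finger_gap: 0.0319
time: 10.65
tool_pos: [0.5628, -0.0085, 0.1421]
tool_rot: [-1.571, -0.001, 3.118]
contact_force: [1.6, -0.5, -1.7]
finger_gap: 0.0321
t 10.65 pos [ 0.5628 -0.0085  0.1421] rpy [-8.9990e+01 -4.0000e-02  1.7863e+02] gap 0.0321 F [ 1.6 -0.5 -1.7]
total tx -0.0012 ty 0.1486 tz -0.0005 spin 0.13 (spin after shift)
```

View pics/w6.png

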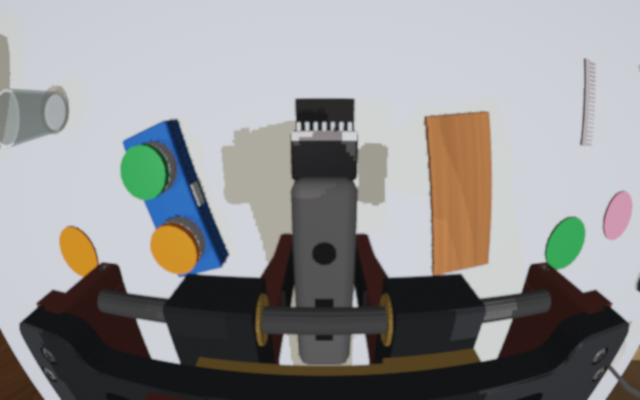

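The groomer lines up with the rest (rest x≈296–354, groomer 292–357), so I'm lowering it.

```bash
python3 -c "
from h import *
s=manip.get_state();print(wcast([[296,99],[354,99]],.005,s).round(4),wcast([[296,133],[356,133]],s['tool_pos'][2]+.0355,s).round(4))"
python3 -m jog '[{"tx":0,"ty":0.02,"tz":0,"spin":0,"gripper":1},{"tx":0,"ty":0.03,"tz":0,"spin":0,"gripper":1},{"tx":0,"ty":0.03,"tz":0,"spin":0,"gripper":1},{"tx":0,"ty":0.03,"tz":0,"spin":0,"gripper":1},{"tx":0,"ty":0.015,"tz":0,"spin":0,"gripper":1},{"tx":0,"ty":0.008,"tz":0,"spin":0,"gripper":1},{"tx":0,"ty":0,"tz":0,"spin":0,"gripper":1},{"tx":0,"ty":0,"tz":0,"spin":0,"gripper":1}]'
python3 -c "
from h import *
go(.565,-.008,-.0065,-181.5)
p,d=snap('wrist','w7')"
```

```text
[[ 0.6542  0.0183  0.005 ]
 [ 0.6528 -0.0402  0.005 ]] [[ 0.632   0.0037  0.1778]
 [ 0.6313 -0.0242  0.1778]]
time: 11.5
tool_pos: [0.564, -0.0081, 0.0106]
tool_rot: [-1.571, 0.002, 3.117]
contact_force: [0.6, -0.7, -2.0]
finger_gap: 0.0318
t 11.5 pos [ 0.564  -0.0081  0.0106] rpy [-9.0000e+01  9.0000e-02  1.7857e+02] gap 0.0318 F [ 0.6 -0.7 -2. ]
total tx -0.0010 ty 0.0171 tz -0.0001 spin 0.07 (spin after shift)
```

View pics/w7.png

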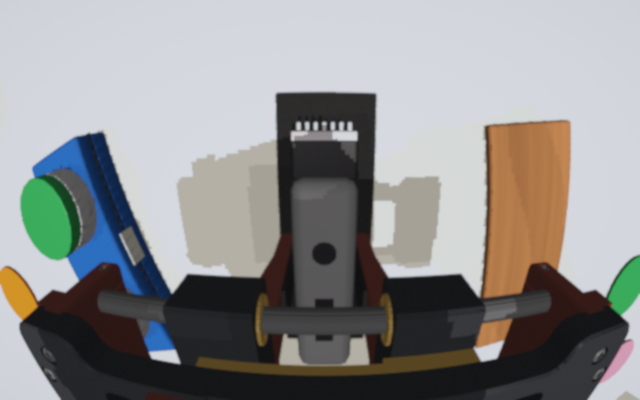

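```bash
python3 -m jog '[{"tx":0,"ty":0.006,"tz":0.001,"spin":0,"gripper":1},{"tx":0,"ty":0.005,"tz":0.001,"spin":0,"gripper":1},{"tx":0,"ty":0.003,"tz":0,"spin":0,"gripper":1},{"tx":0,"ty":0,"tz":0,"spin":0,"gripper":1},{"tx":0,"ty":0,"tz":0,"spin":0,"gripper":1}]'
python3 -m jog '[{"tx":0,"ty":0.001,"tz":0,"spin":0,"gripper":1},{"tx":0,"ty":0.001,"tz":0,"spin":0,"gripper":1},{"tx":0,"ty":0,"tz":0,"spin":0,"gripper":1},{"tx":0,"ty":0,"tz":0,"spin":0,"gripper":1}]'
```

```text
time: 12.05
tool_pos: [0.563, -0.0101, -0.0045]
tool_rot: [-1.571, -0.0, 3.116]
contact_force: [-0.8, -0.2, -1.1]
finger_gap: 0.0319
time: 12.45
tool_pos: [0.5631, -0.0101, -0.0064]
tool_rot: [-1.571, 0.0, 3.116]
contact_force: [0.4, 0.3, -1.1]
finger_gap: 0.0317
```

```bash
python3 -m jog '[{"tx":0,"ty":0.0005,"tz":0,"spin":0,"gripper":1},{"tx":0,"ty":0.0005,"tz":0,"spin":0,"gripper":1},{"tx":0,"ty":0,"tz":0,"spin":0,"gripper":1},{"tx":0,"ty":0,"tz":0,"spin":0,"gripper":1}]'
```

```text
time: 12.85
tool_pos: [0.5632, -0.0101, -0.0064]
tool_rot: [-1.571, 0.0, 3.116]
contact_force: [-4.2, -0.5, 9.5]
finger_gap: 0.0321
```

The groomer is in contact with the rest at 9.5 N, so I'm easing off half a millimetre, opening, and lifting clear.

```bash
python3 -m jog '[{"tx":0,"ty":-0.0005,"tz":0,"spin":0,"gripper":1},{"tx":0,"ty":0,"tz":0,"spin":0,"gripper":0.5},{"tx":0,"ty":0,"tz":0,"spin":0,"gripper":0.2},{"tx":0,"ty":0,"tz":0,"spin":0,"gripper":0.2},{"tx":0,"ty":0,"tz":0,"spin":0,"gripper":0},{"tx":0,"ty":0,"tz":0,"spin":0,"gripper":0},{"tx":0,"ty":0,"tz":0,"spin":0,"gripper":0},{"tx":0,"ty":0,"tz":0,"spin":0,"gripper":0}]'
python3 -m jog '[{"tx":0,"ty":-0.01,"tz":0,"spin":0,"gripper":0},{"tx":0,"ty":-0.02,"tz":0,"spin":0,"gripper":0},{"tx":0,"ty":-0.03,"tz":0,"spin":0,"gripper":0},{"tx":0,"ty":-0.03,"tz":0,"spin":0,"gripper":0},{"tx":0,"ty":-0.03,"tz":0,"spin":0,"gripper":0},{"tx":0,"ty":-0.015,"tz":0,"spin":0,"gripper":0},{"tx":0,"ty":0,"tz":0,"spin":0,"gripper":0}]'
python3 -c "
from h import *
go(.56,.158,.128,-160.8)
p,d=snap('wrist','w8')"
```

```text
time: 13.65
tool_pos: [0.5631, -0.0101, -0.007]
tool_rot: [-1.571, 0.0, 3.116]
contact_force: [-0.1, 0.3, 0.0]
finger_gap: 0.0842
time: 14.35
tool_pos: [0.5647, -0.0101, 0.1312]
tool_rot: [-1.571, 0.005, 3.116]
contact_force: [0.4, -1.2, 0.2]
finger_gap: 0.0877
t 14.35 pos [ 0.5647 -0.0101  0.1312] rpy [-90.     0.3  178.55] gap 0.0877 F [ 0.4 -1.2  0.2]
total tx 0.0090 ty 0.0032 tz -0.1679 spin -20.65 (spin after shift)
```

View pics/w8.png

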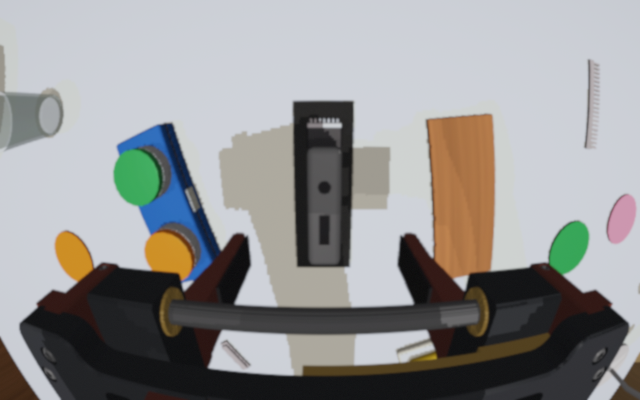

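The groomer is released, lying along the rest and centred across it. I'll check numerically and measure the tins (top at z=0.062).

```bash
python3 - <<'E'
from h import *
s=manip.get_state();p=np.load('pics/w8_p.npy')
print('rest',wcast([[293,102],[353,102],[298,266],[349,266]],.005,s).round(4).tolist())
print('groomer',wcast([[308,121],[341,121]],.029,s).round(4).tolist(),wcast([[308,260],[340,260]],.037,s).round(4).tolist())
hsv=cv2.cvtColor(p,cv2.COLOR_RGB2HSV);H,S,V=[hsv[...,i].astype(int) for i in range(3)]
wrep('tin_g',box((S>100)&(H>40)&(H<85),(100,140,200,215)),.062,s)
wrep('tin_o',box((S>130)&(H<25),(135,215,215,290)),.062,s)
wrep('board',box((S>80)&(H<25),(410,100,500,300)),.008,s)
wrep('coas_o',box((S>130)&(H<25),(40,220,95,290)),.005,s)
wrep('coas_g',box((S>100)&(H>40)&(H<85),(540,210,600,290)),.005,s)
E
```

```text
rest [[0.6521, 0.0183, 0.005], [0.6506, -0.0399, 0.005], [0.4759, 0.0217, 0.005], [0.4745, -0.0353, 0.005]]
groomer [[0.6336, 0.0031, 0.029], [0.6329, -0.0266, 0.029]] [[0.5001, 0.0079, 0.037], [0.4993, -0.0238, 0.037]]
tin_g px 138.0 176.0 c [595.4 164.7] size [56.5 53.9] ang 85.0 circ [596.2 164.6] 28.7
tin_o px 169.0 254.0 c [518.  144.4] size [54.9 52.7] ang 77.4 circ [515.3 145.6] 30.2
board px 459.0 204.0 c [ 521.4 -152.5] size [234.1 105.1] ang 7.4 circ [ 523. -167.] 122.7
coas_o px 75.0 260.0 c [467.7 358.3] size [93.6 80.6] ang 7.3 circ [463.5 363.6] 52.4
coas_g px 568.0 247.0 c [ 473.7 -354.7] size [81.  77.5] ang 58.3 circ [ 472.1 -354.1] 41.1
```

Groomer at (566,-10) against rest (563..565,-9): good. The tins are green (596,165) and orange (517,145). Green goes first: over it, with the jaws across the case.

```bash
python3 -m jog '[{"tx":-0.004,"ty":0,"tz":-0.029,"spin":0,"gripper":0},{"tx":-0.004,"ty":0,"tz":-0.029,"spin":0,"gripper":0},{"tx":-0.004,"ty":0,"tz":-0.029,"spin":0,"gripper":0},{"tx":-0.005,"ty":0,"tz":-0.029,"spin":0,"gripper":0},{"tx":-0.005,"ty":0,"tz":-0.03,"spin":0,"gripper":0},{"tx":-0.004,"ty":0,"tz":-0.03,"spin":0,"gripper":0},{"tx":0,"ty":0,"tz":0,"spin":-7.9,"gripper":0},{"tx":0,"ty":0,"tz":0,"spin":-7.9,"gripper":0}]'
python3 -m jog '[{"tx":0,"ty":0.02,"tz":0,"spin":0,"gripper":0},{"tx":0,"ty":0.01,"tz":0,"spin":0,"gripper":0},{"tx":0,"ty":0,"tz":0,"spin":0,"gripper":0},{"tx":0,"ty":0,"tz":0,"spin":0,"gripper":0}]'
python3 -c "
from h import *
go(.5955,.165,.0225,-165.6)
s=manip.get_state();p,d=snap('wrist','w9')
hsv=cv2.cvtColor(p,cv2.COLOR_RGB2HSV);H,S,V=[hsv[...,i].astype(int) for i in range(3)]
wrep('tin_g',box((S>100)&(H>40)&(H<85),(200,100,450,300)),.062,s)
wrep('case',box((S>100)&(H>90)&(H<125),(200,60,450,300)),.034,s)
"
```

```text
time: 15.2
tool_pos: [0.5923, 0.1667, 0.1263]
tool_rot: [-1.571, -0.003, -2.883]
contact_force: [-0.2, 0.7, -0.4]
finger_gap: 0.0878
time: 15.6
tool_pos: [0.5931, 0.165, 0.0975]
tool_rot: [-1.571, -0.001, -2.891]
contact_force: [0.4, 0.7, -0.1]
finger_gap: 0.0878
t 15.6 pos [0.5931 0.165  0.0975] rpy [-9.0000e+01 -7.0000e-02 -1.6566e+02] gap 0.0878 F [ 0.4  0.7 -0.1]
total tx -0.0023 ty 0.0750 tz 0.0006 spin -0.06 (spin after shift)
tin_g px 321.0 212.0 c [597.3 169.1] size [55.6 53.5] ang 14.4 circ [597.1 168.7] 28.0
case px 318.0 166.0 c [616.3 175.5] size [45.7 60. ] ang -75.7 circ [615.4 175.8] 36.4
```

View pics/w9.png

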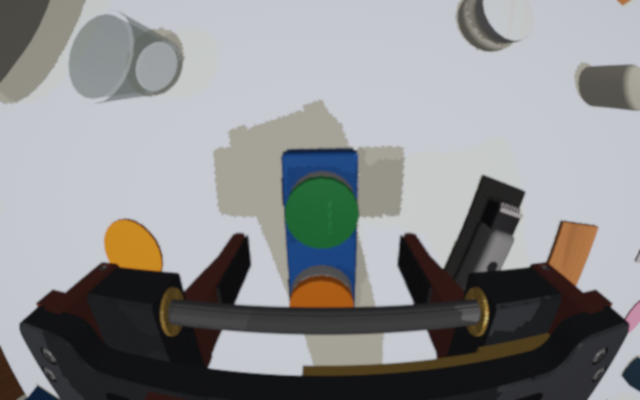

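The green tin is at px (321,212), nearly centred. I'm shifting a few mm and descending until the tips are about 6 mm above the case top.

```bash
python3 -m jog '[{"tx":-0.004,"ty":0.02,"tz":-0.002,"spin":0,"gripper":0},{"tx":0,"ty":0.025,"tz":0,"spin":0,"gripper":0},{"tx":0,"ty":0.015,"tz":0,"spin":0,"gripper":0},{"tx":0,"ty":0.008,"tz":0,"spin":0,"gripper":0},{"tx":0,"ty":0.004,"tz":0,"spin":0,"gripper":0},{"tx":0,"ty":0,"tz":0,"spin":0,"gripper":0},{"tx":0,"ty":0,"tz":0,"spin":0,"gripper":0}]'
python3 -c "
from h import *
go(.597,.168,.0235,-165.6)
s=manip.get_state();p,d=snap('wrist','w10')
hsv=cv2.cvtColor(p,cv2.COLOR_RGB2HSV);H,S,V=[hsv[...,i].astype(int) for i in range(3)]
wrep('tin_g',box((S>100)&(H>40)&(H<85),(200,100,450,300)),.062,s)
"
```

```text
time: 16.35
tool_pos: [0.5974, 0.1683, 0.0269]
tool_rot: [-1.571, 0.001, -2.891]
contact_force: [0.2, 1.0, 0.0]
finger_gap: 0.0882
t 16.35 pos [0.5974 0.1683 0.0269] rpy [-9.0000e+01  7.0000e-02 -1.6565e+02] gap 0.0882 F [0.2 1.  0. ]
total tx 0.0005 ty 0.0034 tz 0.0002 spin -0.05 (spin after shift)
tin_g px 324.0 259.0 c [600.4 169.5] size [50.5 53.4] ang -75.7 circ [597.6 168.9] 28.4
```

View pics/w10.png

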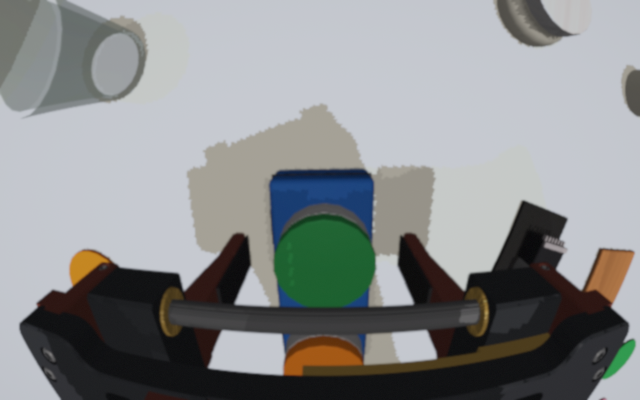

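The tin is centred between the fingers (px 324,259). Closing.

```bash
python3 -m jog '[{"tx":0,"ty":0.002,"tz":0,"spin":0,"gripper":0.2},{"tx":0,"ty":0,"tz":0,"spin":0,"gripper":1},{"tx":0,"ty":0,"tz":0,"spin":0,"gripper":1},{"tx":0,"ty":0,"tz":0,"spin":0,"gripper":1},{"tx":0,"ty":0,"tz":0,"spin":0,"gripper":1},{"tx":0,"ty":0,"tz":0,"spin":0,"gripper":1},{"tx":0,"ty":0,"tz":0,"spin":0,"gripper":1},{"tx":0,"ty":0,"tz":0,"spin":0,"gripper":1}]'
python3 -c "
from h import *
go(.597,.168,.0235,-165.6)"
```

```text
time: 17.2
tool_pos: [0.5969, 0.1681, 0.0241]
tool_rot: [-1.571, 0.0, -2.891]
contact_force: [-0.8, -0.8, 0.7]
finger_gap: 0.0554
t 17.2 pos [0.5969 0.1681 0.0241] rpy [-9.0000e+01  1.0000e-02 -1.6564e+02] gap 0.0554 F [-0.8 -0.8  0.7]
total tx -0.0001 ty 0.0006 tz 0.0001 spin -0.04 (spin after shift)
```

```bash
python3 -m jog '[{"tx":0,"ty":0,"tz":0,"spin":0,"gripper":1},{"tx":0,"ty":-0.003,"tz":0,"spin":0,"gripper":1},{"tx":0,"ty":-0.008,"tz":0,"spin":0,"gripper":1},{"tx":0,"ty":-0.015,"tz":0,"spin":0,"gripper":1},{"tx":0,"ty":-0.025,"tz":0,"spin":0,"gripper":1},{"tx":0,"ty":-0.025,"tz":0,"spin":0,"gripper":1},{"tx":0,"ty":-0.014,"tz":0,"spin":0,"gripper":1},{"tx":0,"ty":0,"tz":0,"spin":0,"gripper":1}]'
python3 -c "
from h import *
go(.474,-.356,.115,-165.6)
p,d=snap('wrist','w11')"
```

```text
time: 18.0
tool_pos: [0.5984, 0.1686, 0.117]
tool_rot: [-1.571, 0.005, -2.891]
contact_force: [-0.3, -0.2, -0.6]
finger_gap: 0.0555
t 18.0 pos [0.5984 0.1686 0.117 ] rpy [ -90.01    0.27 -165.65] gap 0.0555 F [-0.3 -0.2 -0.6]
total tx 0.2505 ty 0.0020 tz 0.4774 spin -0.05 (spin after shift)
```

View pics/w11.png

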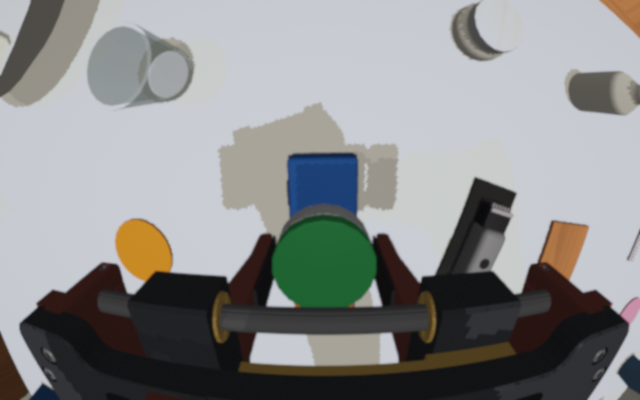

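The tin is held upright. Carrying it to the green coaster.

```bash
python3 -m jog '[{"tx":0.006,"ty":0,"tz":0.012,"spin":0,"gripper":1},{"tx":0.012,"ty":0,"tz":0.024,"spin":0,"gripper":1},{"tx":0.017,"ty":0,"tz":0.032,"spin":0,"gripper":1},{"tx":0.018,"ty":0,"tz":0.034,"spin":0,"gripper":1},{"tx":0.018,"ty":0,"tz":0.034,"spin":0,"gripper":1},{"tx":0.018,"ty":0,"tz":0.034,"spin":0,"gripper":1},{"tx":0.018,"ty":0,"tz":0.034,"spin":0,"gripper":1},{"tx":0.018,"ty":0,"tz":0.034,"spin":0,"gripper":1}]'
python3 -m jog '[{"tx":0.018,"ty":0,"tz":0.034,"spin":0,"gripper":1},{"tx":0.018,"ty":0,"tz":0.034,"spin":0,"gripper":1},{"tx":0.018,"ty":0,"tz":0.034,"spin":0,"gripper":1},{"tx":0.018,"ty":0,"tz":0.034,"spin":0,"gripper":1},{"tx":0.018,"ty":0,"tz":0.034,"spin":0,"gripper":1},{"tx":0.015,"ty":0,"tz":0.03,"spin":0,"gripper":1},{"tx":0.01,"ty":0,"tz":0.02,"spin":0,"gripper":1},{"tx":0.005,"ty":0,"tz":0.015,"spin":0,"gripper":1}]'
python3 -m jog '[{"tx":0,"ty":0,"tz":0,"spin":0,"gripper":1},{"tx":0,"ty":0,"tz":0,"spin":0,"gripper":1}]'
python3 -c "
from h import *
go(.474,-.356,-.0049,-165.6)
s=manip.get_state();p,d=snap('wrist','w12')"
```

```text
time: 18.85
tool_pos: [0.5327, -0.0959, 0.1127]
tool_rot: [-1.571, -0.002, -2.892]
contact_force: [0.6, 0.3, -0.5]
finger_gap: 0.0559
time: 19.65
tool_pos: [0.474, -0.3533, 0.1125]
tool_rot: [-1.572, -0.003, -2.894]
contact_force: [0.8, 0.0, -1.2]
finger_gap: 0.0556
time: 19.85
tool_pos: [0.4767, -0.3498, 0.1133]
tool_rot: [-1.572, -0.0, -2.891]
contact_force: [0.2, 0.6, -1.1]
finger_gap: 0.0555
t 19.85 pos [ 0.4767 -0.3498  0.1133] rpy [-9.0090e+01 -2.0000e-02 -1.6562e+02] gap 0.0555 F [ 0.2  0.6 -1.1]
total tx 0.0041 ty 0.1182 tz 0.0054 spin -0.02 (spin after shift)
```

View pics/w12.png

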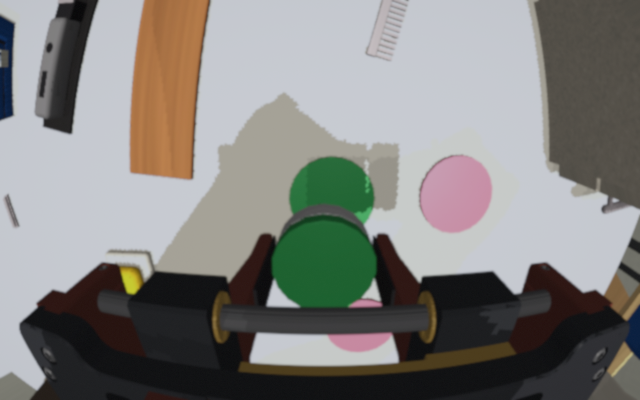

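The green coaster shows beneath the tin (x≈290–374, far edge y≈157). I'll fit its circle from the visible edge.

```bash
cat >> h.py <<'E'
def circ(m,z,s,R=.042,vmax=400):
    from scipy.optimize import least_squares
    n,l,st,c=cv2.connectedComponentsWithStats(m.astype(np.uint8));i=1+np.argmax(st[1:,4]);m=(l==i).astype(np.uint8)
    cs,_=cv2.findContours(m,cv2.RETR_EXTERNAL,cv2.CHAIN_APPROX_NONE);q=max(cs,key=len).reshape(-1,2);q=q[q[:,1]<vmax]
    W=wcast(q,z,s)[:,:2]
    r=least_squares(lambda a:np.hypot(*(W-a[:2]).T)-a[2],np.r_[W.mean(0),R],loss='soft_l1',f_scale=.001)
    return r.x.round(4),len(q)
E
python3 - <<'E'
from h import *
s=manip.get_state();p=np.load('pics/w12_p.npy')
hsv=cv2.cvtColor(p,cv2.COLOR_RGB2HSV);H,S,V=[hsv[...,i].astype(int) for i in range(3)]
print(circ(box((S>100)&(H>40)&(H<85),(270,140,400,202)),.005,s,vmax=198))
print(circ(box((S>100)&(H>40)&(H<85),(260,225,390,312)),s['tool_pos'][2]+.0379,s,.028,vmax=290))
E
```

```text
(array([ 0.4734, -0.3569,  0.0401]), 116)
(array([ 0.476 , -0.3486,  0.0278]), 198)
```

The coaster at (473,-357) agrees with the top view, and the tin is at (476,-349). Correcting by tx +0.0045, tz +0.0075 and lowering.

```bash
python3 -m jog '[{"tx":0.0025,"ty":0.01,"tz":0.004,"spin":0,"gripper":1},{"tx":0.002,"ty":0.025,"tz":0.0035,"spin":0,"gripper":1},{"tx":0,"ty":0.03,"tz":0,"spin":0,"gripper":1},{"tx":0,"ty":0.025,"tz":0,"spin":0,"gripper":1},{"tx":0,"ty":0.012,"tz":0,"spin":0,"gripper":1},{"tx":0,"ty":0.008,"tz":0,"spin":0,"gripper":1},{"tx":0,"ty":0.003,"tz":0,"spin":0,"gripper":1},{"tx":0,"ty":0,"tz":0,"spin":0,"gripper":1}]'
python3 -m jog '[{"tx":0,"ty":0,"tz":0,"spin":0,"gripper":1},{"tx":0,"ty":0,"tz":0,"spin":0,"gripper":1}]'
python3 -c "
from h import *
go(.4735,-.357,-.0049,-165.6)"
```

```text
time: 20.7
tool_pos: [0.4748, -0.3593, 0.0014]
tool_rot: [-1.57, 0.0, -2.891]
contact_force: [0.3, -0.6, -0.1]
finger_gap: 0.0552
time: 20.9
tool_pos: [0.4749, -0.3597, 0.002]
tool_rot: [-1.569, 0.001, -2.891]
contact_force: [0.5, 0.0, -1.1]
finger_gap: 0.0558
t 20.9 pos [ 0.4749 -0.3597  0.002 ] rpy [-8.9930e+01  6.0000e-02 -1.6565e+02] gap 0.0558 F [ 0.5  0.  -1.1]
total tx 0.0007 ty 0.0069 tz -0.0030 spin -0.05 (spin after shift)
```

```bash
python3 -m jog '[{"tx":0.001,"ty":0.003,"tz":-0.002,"spin":0,"gripper":1},{"tx":0,"ty":0.002,"tz":0,"spin":0,"gripper":1},{"tx":0,"ty":0.001,"tz":0,"spin":0,"gripper":1},{"tx":0,"ty":0,"tz":0,"spin":0,"gripper":1},{"tx":0,"ty":0,"tz":0,"spin":0,"gripper":1}]'
python3 -m jog '[{"tx":0,"ty":0.0007,"tz":0,"spin":0,"gripper":1},{"tx":0,"ty":0.0005,"tz":0,"spin":0,"gripper":1},{"tx":0,"ty":0,"tz":0,"spin":0,"gripper":1}]'
```

```text
time: 21.4
tool_pos: [0.4727, -0.3575, -0.0049]
tool_rot: [-1.571, -0.0, -2.891]
contact_force: [-1.3, 1.1, 1.8]
finger_gap: 0.0555
time: 21.7
tool_pos: [0.4727, -0.3575, -0.005]
tool_rot: [-1.571, -0.0, -2.891]
contact_force: [-5.6, 3.1, 13.6]
finger_gap: 0.0552
```

The tin is down on the coaster, so I'm easing off, releasing and rising.

```bash
python3 -m jog '[{"tx":0,"ty":-0.001,"tz":0,"spin":0,"gripper":1},{"tx":0,"ty":0,"tz":0,"spin":0,"gripper":0.3},{"tx":0,"ty":0,"tz":0,"spin":0,"gripper":0},{"tx":0,"ty":0,"tz":0,"spin":0,"gripper":0},{"tx":0,"ty":0,"tz":0,"spin":0,"gripper":0},{"tx":0,"ty":0,"tz":0,"spin":0,"gripper":0},{"tx":0,"ty":0,"tz":0,"spin":0,"gripper":0}]'
python3 -m jog '[{"tx":0,"ty":-0.01,"tz":0,"spin":0,"gripper":0},{"tx":0,"ty":-0.02,"tz":0,"spin":0,"gripper":0},{"tx":0,"ty":-0.03,"tz":0,"spin":0,"gripper":0},{"tx":0,"ty":-0.03,"tz":0,"spin":0,"gripper":0},{"tx":0,"ty":-0.03,"tz":0,"spin":0,"gripper":0},{"tx":0,"ty":-0.01,"tz":0,"spin":0,"gripper":0},{"tx":0,"ty":0,"tz":0,"spin":0,"gripper":0}]'
python3 -c "
from h import *
go(.517,.147,.11,-165.6)
p,d=snap('wrist','w13')"
```

```text
time: 22.4
tool_pos: [0.4728, -0.3576, -0.0052]
tool_rot: [-1.571, -0.0, -2.891]
contact_force: [-0.4, 0.3, 0.3]
finger_gap: 0.088
time: 23.1
tool_pos: [0.4737, -0.3583, 0.1268]
tool_rot: [-1.568, 0.002, -2.891]
contact_force: [0.6, -0.1, -1.0]
finger_gap: 0.0875
t 23.1 pos [ 0.4737 -0.3583  0.1268] rpy [-8.9840e+01  1.3000e-01 -1.6565e+02] gap 0.0875 F [ 0.6 -0.1 -1. ]
total tx -0.1672 ty 0.0168 tz -0.4788 spin -0.05 (spin after shift)
```

View pics/w13.png

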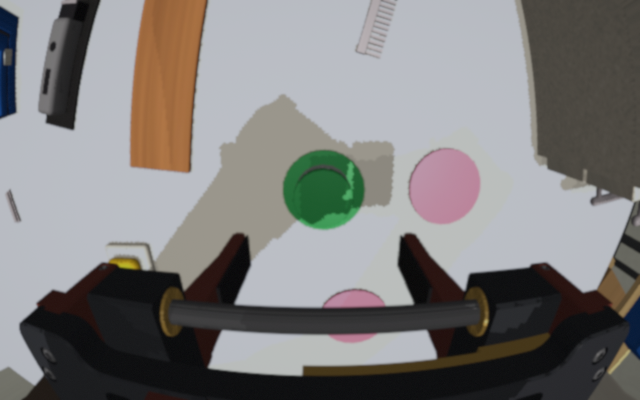

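The green tin stands upright and centred on its coaster (px 324,190). Back to the orange tin.

```bash
python3 -m jog '[{"tx":-0.006,"ty":0,"tz":-0.018,"spin":0,"gripper":0},{"tx":-0.012,"ty":0,"tz":-0.035,"spin":0,"gripper":0},{"tx":-0.012,"ty":0,"tz":-0.035,"spin":0,"gripper":0},{"tx":-0.012,"ty":0,"tz":-0.035,"spin":0,"gripper":0},{"tx":-0.012,"ty":0,"tz":-0.035,"spin":0,"gripper":0},{"tx":-0.012,"ty":0,"tz":-0.035,"spin":0,"gripper":0},{"tx":-0.012,"ty":0,"tz":-0.035,"spin":0,"gripper":0},{"tx":-0.012,"ty":0,"tz":-0.035,"spin":0,"gripper":0}]'
python3 -m jog '[{"tx":-0.012,"ty":0,"tz":-0.035,"spin":0,"gripper":0},{"tx":-0.012,"ty":0,"tz":-0.035,"spin":0,"gripper":0},{"tx":-0.012,"ty":0,"tz":-0.035,"spin":0,"gripper":0},{"tx":-0.012,"ty":0,"tz":-0.035,"spin":0,"gripper":0},{"tx":-0.012,"ty":0,"tz":-0.035,"spin":0,"gripper":0},{"tx":-0.012,"ty":0,"tz":-0.03,"spin":0,"gripper":0},{"tx":-0.005,"ty":0,"tz":-0.015,"spin":0,"gripper":0},{"tx":0,"ty":0.02,"tz":0,"spin":0,"gripper":0}]'
python3 -m jog '[{"tx":0,"ty":0,"tz":0,"spin":0,"gripper":0},{"tx":0,"ty":0,"tz":0,"spin":0,"gripper":0}]'
python3 -c "
from h import *
go(.517,.147,.0235,-165.6)
s=manip.get_state();p,d=snap('wrist','w14')
hsv=cv2.cvtColor(p,cv2.COLOR_RGB2HSV);H,S,V=[hsv[...,i].astype(int) for i in range(3)]
print(circ(box((S>130)&(H<25),(230,150,410,290)),.062,s,.028))
wrep('case',box((S>90)&(H>90)&(H<125),(200,40,450,290)),.034,s)
"
```

```text
time: 23.95
tool_pos: [0.4932, -0.0774, 0.1234]
tool_rot: [-1.572, -0.002, -2.89]
contact_force: [-0.2, 0.5, 0.2]
finger_gap: 0.0876
time: 24.75
tool_pos: [0.5141, 0.1569, 0.1052]
tool_rot: [-1.573, 0.002, -2.885]
contact_force: [-0.1, -0.3, -0.2]
finger_gap: 0.0879
time: 24.95
tool_pos: [0.5131, 0.1519, 0.1037]
tool_rot: [-1.571, -0.003, -2.89]
contact_force: [0.5, -0.8, -0.2]
finger_gap: 0.0879
t 24.95 pos [0.5131 0.1519 0.1037] rpy [ -90.     -0.19 -165.59] gap 0.0879 F [ 0.5 -0.8 -0.2]
total tx -0.0025 ty 0.0802 tz 0.0057 spin 0.01 (spin after shift)
(array([0.5152, 0.1486, 0.0273]), 199)
case px 329.0 117.0 c [576.1 164.9] size [122.2  60.9] ang 15.2 circ [575.5 164.6] 67.5
```

View pics/w14.png

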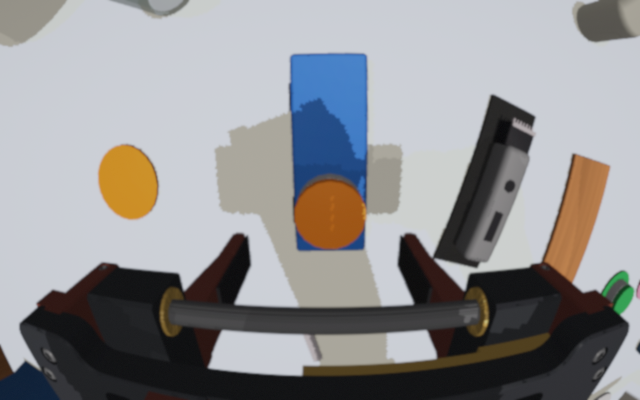

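The orange tin is at px (330,214), i.e. (515,148). Correcting and descending.

```bash
python3 -m jog '[{"tx":-0.001,"ty":0.02,"tz":0.0035,"spin":0,"gripper":0},{"tx":0,"ty":0.025,"tz":0,"spin":0,"gripper":0},{"tx":0,"ty":0.015,"tz":0,"spin":0,"gripper":0},{"tx":0,"ty":0.01,"tz":0,"spin":0,"gripper":0},{"tx":0,"ty":0.005,"tz":0,"spin":0,"gripper":0},{"tx":0,"ty":0,"tz":0,"spin":0,"gripper":0},{"tx":0,"ty":0,"tz":0,"spin":0,"gripper":0}]'
python3 -c "
from h import *
go(.515,.148,.0235,-165.6)
s=manip.get_state();p,d=snap('wrist','w15')
hsv=cv2.cvtColor(p,cv2.COLOR_RGB2HSV);H,S,V=[hsv[...,i].astype(int) for i in range(3)]
print(circ(box((S>130)&(H<25),(230,150,410,310)),.062,s,.028,290))
"
```

```text
time: 25.7
tool_pos: [0.5172, 0.1487, 0.0305]
tool_rot: [-1.571, 0.001, -2.891]
contact_force: [0.8, 0.3, -0.2]
finger_gap: 0.0879
t 25.7 pos [0.5172 0.1487 0.0305] rpy [-9.0000e+01  6.0000e-02 -1.6565e+02] gap 0.0879 F [ 0.8  0.3 -0.2]
total tx 0.0023 ty 0.0070 tz 0.0002 spin -0.05 (spin after shift)
(array([0.5164, 0.1487, 0.0272]), 193)
```

View pics/w15.png

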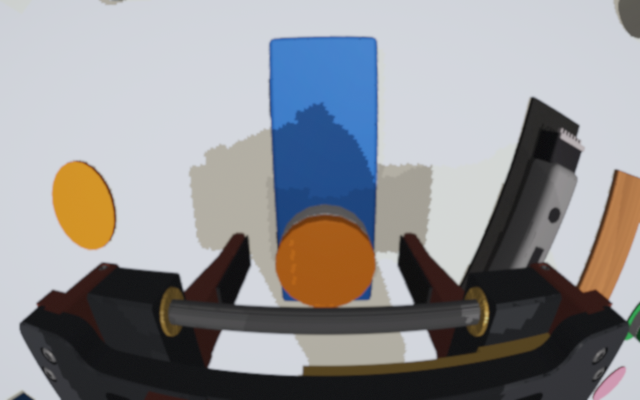

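The tin is centred. Down another 5 mm and close.

```bash
python3 -m jog '[{"tx":0,"ty":0.005,"tz":0,"spin":0,"gripper":0},{"tx":0,"ty":0,"tz":0,"spin":0,"gripper":1},{"tx":0,"ty":0,"tz":0,"spin":0,"gripper":1},{"tx":0,"ty":0,"tz":0,"spin":0,"gripper":1},{"tx":0,"ty":0,"tz":0,"spin":0,"gripper":1},{"tx":0,"ty":0,"tz":0,"spin":0,"gripper":1},{"tx":0,"ty":0,"tz":0,"spin":0,"gripper":1},{"tx":0,"ty":0,"tz":0,"spin":0,"gripper":1}]'
python3 -c "
from h import *
go(.474,.363,.115)"
```

```text
time: 26.55
tool_pos: [0.5167, 0.1486, 0.0249]
tool_rot: [-1.571, 0.0, -2.891]
contact_force: [1.3, -0.5, 0.9]
finger_gap: 0.0551
t 26.55 pos [0.5167 0.1486 0.0249] rpy [-9.0000e+01  1.0000e-02 -1.6564e+02] gap 0.0551 F [ 1.3 -0.5  0.9]
total tx -0.0118 ty -0.0901 tz -0.2183 spin 0.00 (spin after shift)
```

```bash
python3 -m jog '[{"tx":0,"ty":0,"tz":0,"spin":0,"gripper":1},{"tx":0,"ty":-0.003,"tz":0,"spin":0,"gripper":1},{"tx":0,"ty":-0.008,"tz":0,"spin":0,"gripper":1},{"tx":0,"ty":-0.015,"tz":0,"spin":0,"gripper":1},{"tx":0,"ty":-0.025,"tz":0,"spin":0,"gripper":1},{"tx":0,"ty":-0.025,"tz":0,"spin":0,"gripper":1},{"tx":0,"ty":-0.012,"tz":0,"spin":0,"gripper":1},{"tx":0,"ty":0,"tz":-0.008,"spin":0,"gripper":1}]'
python3 -m jog '[{"tx":-0.001,"ty":0,"tz":-0.02,"spin":0,"gripper":1},{"tx":-0.002,"ty":0,"tz":-0.033,"spin":0,"gripper":1},{"tx":-0.002,"ty":0,"tz":-0.035,"spin":0,"gripper":1},{"tx":-0.002,"ty":0,"tz":-0.035,"spin":0,"gripper":1},{"tx":-0.002,"ty":0,"tz":-0.035,"spin":0,"gripper":1},{"tx":-0.002,"ty":0,"tz":-0.027,"spin":0,"gripper":1},{"tx":-0.001,"ty":0,"tz":-0.017,"spin":0,"gripper":1},{"tx":0,"ty":0,"tz":-0.008,"spin":0,"gripper":1}]'
python3 -m jog '[{"tx":0,"ty":0,"tz":0,"spin":0,"gripper":1},{"tx":0,"ty":0,"tz":0,"spin":0,"gripper":1}]'
python3 -c "
from h import *
go(.4745,.362,-.0041,-165.6)
s=manip.get_state();p,d=snap('wrist','w16')
hsv=cv2.cvtColor(p,cv2.COLOR_RGB2HSV);H,S,V=[hsv[...,i].astype(int) for i in range(3)]
print(circ(box((S>130)&(H<25),(240,120,420,202)),.005,s,vmax=198))
print(circ(box((S>130)&(H<25),(260,225,390,312)),s['tool_pos'][2]+.0371,s,.028,vmax=290))
"
```

```text
time: 27.35
tool_pos: [0.5161, 0.1558, 0.1146]
tool_rot: [-1.57, 0.003, -2.893]
contact_force: [0.0, -0.4, -0.8]
finger_gap: 0.0554
time: 28.15
tool_pos: [0.4728, 0.3644, 0.1118]
tool_rot: [-1.571, -0.002, -2.889]
contact_force: [-0.3, -0.5, -0.8]
finger_gap: 0.0553
time: 28.35
tool_pos: [0.4747, 0.3612, 0.1124]
tool_rot: [-1.57, -0.001, -2.892]
contact_force: [0.2, -0.1, -1.6]
finger_gap: 0.0556
t 28.35 pos [0.4747 0.3612 0.1124] rpy [-8.9930e+01 -3.0000e-02 -1.6571e+02] gap 0.0556 F [ 0.2 -0.1 -1.6]
total tx -0.0000 ty 0.1165 tz -0.0008 spin -0.11 (spin after shift)
(array([0.475 , 0.3631, 0.0405]), 129)
(array([0.4724, 0.3614, 0.0279]), 192)
```

View pics/w16.png

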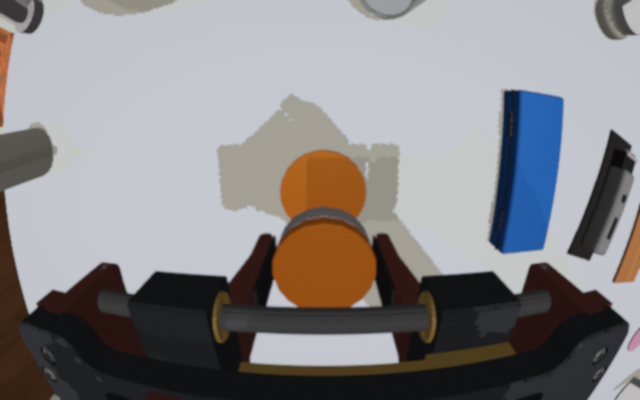

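The tin is over the orange coaster to within about 3 mm, so I'm lowering it.

```bash
python3 -m jog '[{"tx":-0.001,"ty":0.01,"tz":-0.001,"spin":0,"gripper":1},{"tx":0,"ty":0.025,"tz":0,"spin":0,"gripper":1},{"tx":0,"ty":0.03,"tz":0,"spin":0,"gripper":1},{"tx":0,"ty":0.025,"tz":0,"spin":0,"gripper":1},{"tx":0,"ty":0.01,"tz":0,"spin":0,"gripper":1},{"tx":0,"ty":0.008,"tz":0,"spin":0,"gripper":1},{"tx":0,"ty":0.003,"tz":0,"spin":0,"gripper":1},{"tx":0,"ty":0,"tz":0,"spin":0,"gripper":1}]'
python3 -m jog '[{"tx":0,"ty":0,"tz":0,"spin":0,"gripper":1},{"tx":0,"ty":0,"tz":0,"spin":0,"gripper":1}]'
python3 -c "
from h import *
go(.475,.362,-.0041,-165.6)"
```

```text
time: 29.2
tool_pos: [0.4753, 0.3641, 0.0022]
tool_rot: [-1.571, 0.001, -2.891]
contact_force: [-0.3, -0.4, -1.5]
finger_gap: 0.0557
time: 29.4
tool_pos: [0.4755, 0.3643, 0.0027]
tool_rot: [-1.571, 0.001, -2.891]
contact_force: [1.2, -0.0, -0.7]
finger_gap: 0.0556
t 29.4 pos [0.4755 0.3643 0.0027] rpy [-9.0030e+01  8.0000e-02 -1.6564e+02] gap 0.0556 F [ 1.2 -0.  -0.7]
total tx 0.0010 ty 0.0068 tz 0.0022 spin -0.04 (spin after shift)
```

```bash
python3 -m jog '[{"tx":0.001,"ty":0.003,"tz":0.001,"spin":0,"gripper":1},{"tx":0,"ty":0.002,"tz":0,"spin":0,"gripper":1},{"tx":0,"ty":0.001,"tz":0,"spin":0,"gripper":1},{"tx":0,"ty":0,"tz":0,"spin":0,"gripper":1},{"tx":0,"ty":0,"tz":0,"spin":0,"gripper":1}]'
python3 -m jog '[{"tx":0,"ty":0.0007,"tz":0,"spin":0,"gripper":1},{"tx":0,"ty":0.0005,"tz":0,"spin":0,"gripper":1},{"tx":0,"ty":0,"tz":0,"spin":0,"gripper":1}]'
```

```text
time: 29.9
tool_pos: [0.4742, 0.3625, -0.0041]
tool_rot: [-1.57, -0.0, -2.891]
contact_force: [-0.7, -2.1, 2.0]
finger_gap: 0.0552
time: 30.2
tool_pos: [0.4742, 0.3625, -0.0041]
tool_rot: [-1.57, 0.0, -2.891]
contact_force: [-3.7, -5.1, 15.5]
finger_gap: 0.0555
```

```bash
python3 -m jog '[{"tx":0,"ty":-0.001,"tz":0,"spin":0,"gripper":1},{"tx":0,"ty":0,"tz":0,"spin":0,"gripper":0.3},{"tx":0,"ty":0,"tz":0,"spin":0,"gripper":0},{"tx":0,"ty":0,"tz":0,"spin":0,"gripper":0},{"tx":0,"ty":0,"tz":0,"spin":0,"gripper":0},{"tx":0,"ty":0,"tz":0,"spin":0,"gripper":0},{"tx":0,"ty":0,"tz":0,"spin":0,"gripper":0}]'
python3 -m jog '[{"tx":0,"ty":-0.01,"tz":0,"spin":0,"gripper":0},{"tx":0,"ty":-0.02,"tz":0,"spin":0,"gripper":0},{"tx":0,"ty":-0.03,"tz":0,"spin":0,"gripper":0},{"tx":0,"ty":-0.03,"tz":0,"spin":0,"gripper":0},{"tx":0,"ty":-0.03,"tz":0,"spin":0,"gripper":0},{"tx":0,"ty":-0.01,"tz":0,"spin":0,"gripper":0},{"tx":0,"ty":0,"tz":0,"spin":0,"gripper":0}]'
python3 -c "
from h import *
s=manip.get_state();p,d=snap('wrist','w17')
hsv=cv2.cvtColor(p,cv2.COLOR_RGB2HSV);H,S,V=[hsv[...,i].astype(int) for i in range(3)]
wrep('case',box((S>90)&(H>90)&(H<125),(440,60,600,280)),.034,s)
go(.554,.158,.1,-165)
"
```

```text
time: 30.9
tool_pos: [0.4742, 0.3628, -0.0044]
tool_rot: [-1.571, -0.0, -2.891]
contact_force: [-0.0, -0.7, -0.5]
finger_gap: 0.088
time: 31.6
tool_pos: [0.4751, 0.3634, 0.1276]
tool_rot: [-1.572, 0.003, -2.891]
contact_force: [-0.4, -0.5, -0.6]
finger_gap: 0.088
case px 521.0 169.0 c [552.1 167.8] size [167.3  77.6] ang 15.2 circ [552.7 165.2] 89.2
t 31.65 pos [0.4744 0.3627 0.1259] rpy [-9.0010e+01  5.0000e-02 -1.6565e+02] gap 0.0877 F [-0.   0.1 -0.9]
total tx -0.0264 ty 0.0259 tz 0.2180 spin -0.65 (spin after shift)
```

View pics/w17.png

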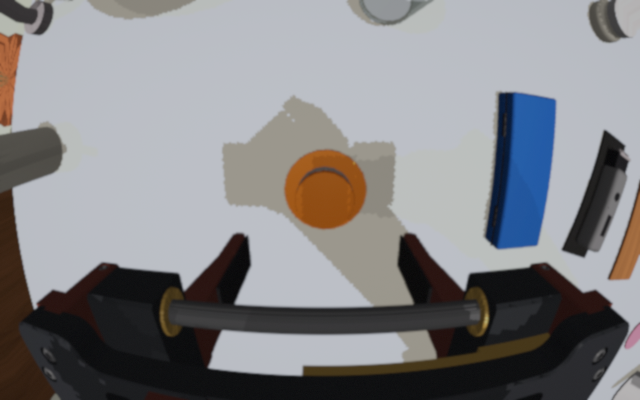

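The orange tin is upright and centred on its coaster. Now over the case.

```bash
python3 -m jog '[{"tx":-0.003,"ty":0,"tz":0.02,"spin":0,"gripper":0},{"tx":-0.004,"ty":0,"tz":0.035,"spin":0,"gripper":0},{"tx":-0.004,"ty":0,"tz":0.035,"spin":0,"gripper":0},{"tx":-0.004,"ty":0,"tz":0.035,"spin":0,"gripper":0},{"tx":-0.004,"ty":0,"tz":0.035,"spin":0,"gripper":0},{"tx":-0.004,"ty":0,"tz":0.033,"spin":0,"gripper":0},{"tx":-0.003,"ty":0,"tz":0.018,"spin":0,"gripper":0},{"tx":0,"ty":0,"tz":0.007,"spin":0,"gripper":0}]'
python3 -m jog '[{"tx":0,"ty":0,"tz":0,"spin":0,"gripper":0},{"tx":0,"ty":0,"tz":0,"spin":0,"gripper":0},{"tx":0,"ty":0,"tz":0,"spin":0,"gripper":0}]'
python3 -c "
from h import *
s=manip.get_state();p,d=snap('wrist','w18')
hsv=cv2.cvtColor(p,cv2.COLOR_RGB2HSV);H,S,V=[hsv[...,i].astype(int) for i in range(3)]
wrep('case',box((S>90)&(H>90)&(H<125),(200,60,450,300)),.034,s)
go(.554,.158,.1,-165)
"
```

```text
time: 32.45
tool_pos: [0.5534, 0.1549, 0.1237]
tool_rot: [-1.57, -0.003, -2.894]
contact_force: [-0.3, -0.3, 0.4]
finger_gap: 0.088
time: 32.75
tool_pos: [0.5527, 0.1597, 0.1254]
tool_rot: [-1.571, -0.0, -2.889]
contact_force: [-0.1, 0.1, -0.9]
finger_gap: 0.0878
case px 326.0 187.0 c [554.8 158.9] size [167.4  60.9] ang 15.2 circ [554.9 158.6] 87.8
t 32.8 pos [0.5528 0.1596 0.1255] rpy [-9.0030e+01 -1.0000e-02 -1.6551e+02] gap 0.0876 F [-0.1  0.6 -0. ]
total tx -0.0007 ty 0.0255 tz 0.0018 spin -0.51 (spin after shift)
```

View pics/w18.png

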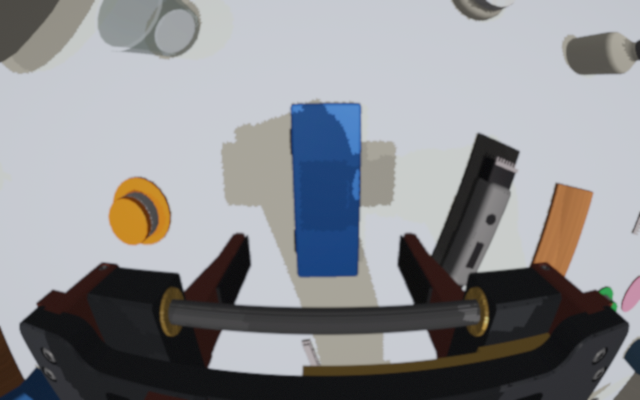

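The case is centred at (555,159), angle 15°. Descending to TCP z≈-0.007, with tips about 10 mm above the counter.

```bash
python3 -m jog '[{"tx":-0.002,"ty":0.02,"tz":0.001,"spin":-0.6,"gripper":0},{"tx":0,"ty":0.03,"tz":0,"spin":0,"gripper":0},{"tx":0,"ty":0.03,"tz":0,"spin":0,"gripper":0},{"tx":0,"ty":0.02,"tz":0,"spin":0,"gripper":0},{"tx":0,"ty":0,"tz":0,"spin":0,"gripper":0},{"tx":0,"ty":0,"tz":0,"spin":0,"gripper":0}]'
python3 -c "
from h import *
s=manip.get_state();p,d=snap('wrist','w19')
go(.555,.159,-.007,-165)
"
```

```text
time: 33.4
tool_pos: [0.5555, 0.1585, 0.026]
tool_rot: [-1.571, -0.0, -2.879]
contact_force: [-0.0, 0.1, 0.6]
finger_gap: 0.0878
t 33.45 pos [0.5562 0.1585 0.0267] rpy [-9.0020e+01  7.0000e-02 -1.6499e+02] gap 0.0876 F [ 0.7  0.6 -0.2]
total tx 0.0010 ty 0.0337 tz -0.0008 spin 0.01 (spin after shift)
```

View pics/w19.png

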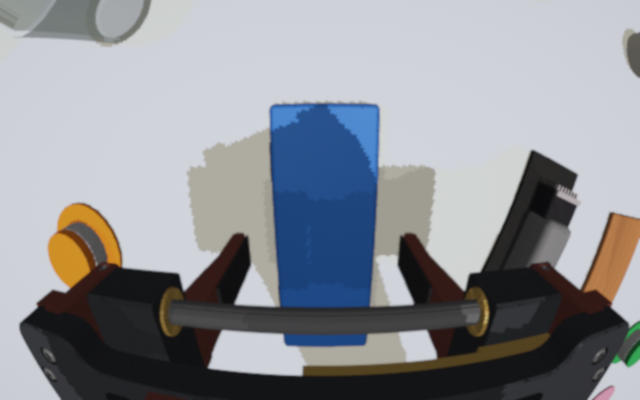

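The case is centred and parallel. Finishing the descent and gripping.

```bash
python3 -m jog '[{"tx":0,"ty":0.015,"tz":0,"spin":0,"gripper":0},{"tx":0,"ty":0.012,"tz":0,"spin":0,"gripper":0},{"tx":0,"ty":0.005,"tz":0,"spin":0,"gripper":0},{"tx":0,"ty":0,"tz":0,"spin":0,"gripper":0},{"tx":0,"ty":0,"tz":0,"spin":0,"gripper":1},{"tx":0,"ty":0,"tz":0,"spin":0,"gripper":1},{"tx":0,"ty":0,"tz":0,"spin":0,"gripper":1},{"tx":0,"ty":0,"tz":0,"spin":0,"gripper":1}]'
python3 -m jog '[{"tx":0,"ty":0,"tz":0,"spin":0,"gripper":1},{"tx":0,"ty":0,"tz":0,"spin":0,"gripper":1},{"tx":0,"ty":0,"tz":0,"spin":0,"gripper":1},{"tx":0,"ty":0,"tz":0,"spin":0,"gripper":1}]'
python3 -c "
from h import *
go(.547,-.164,.12,-172.8)
"
```

```text
time: 34.25
tool_pos: [0.5559, 0.1577, -0.006]
tool_rot: [-1.571, 0.001, -2.881]
contact_force: [0.1, -1.3, 0.5]
finger_gap: 0.0618
time: 34.65
tool_pos: [0.5559, 0.1576, -0.006]
tool_rot: [-1.571, 0.001, -2.881]
contact_force: [0.8, -0.1, 5.2]
finger_gap: 0.0616
t 34.65 pos [ 0.5559  0.1576 -0.006 ] rpy [-9.0000e+01  3.0000e-02 -1.6504e+02] gap 0.0616 F [ 0.8 -0.1  5.2]
total tx 0.0916 ty -0.1260 tz 0.3084 spin 7.76 (spin after shift)
```

```bash
python3 -m jog '[{"tx":0,"ty":-0.003,"tz":0,"spin":0,"gripper":1},{"tx":0,"ty":-0.008,"tz":0,"spin":0,"gripper":1},{"tx":0,"ty":-0.015,"tz":0,"spin":0,"gripper":1},{"tx":0,"ty":-0.025,"tz":0,"spin":0,"gripper":1},{"tx":0,"ty":-0.025,"tz":0,"spin":0,"gripper":1},{"tx":0,"ty":-0.025,"tz":0,"spin":0,"gripper":1},{"tx":0,"ty":-0.012,"tz":0,"spin":0,"gripper":1},{"tx":0,"ty":0,"tz":0,"spin":0,"gripper":1}]'
python3 -c "
from h import *
snap('scene','s20');p,d=snap('wrist','w20')
go(.547,-.164,.1,-172.8)
"
```

```text
time: 35.45
tool_pos: [0.5569, 0.1579, 0.1089]
tool_rot: [-1.571, 0.004, -2.881]
contact_force: [-0.3, 0.1, -1.8]
finger_gap: 0.0616
t 35.55 pos [0.5553 0.1572 0.1063] rpy [-8.9980e+01 -2.0000e-02 -1.6505e+02] gap 0.0621 F [-0.3  0.5 -2. ]
total tx 0.0909 ty 0.0063 tz 0.3082 spin 7.75 (spin after shift)
```

View pics/s20.png

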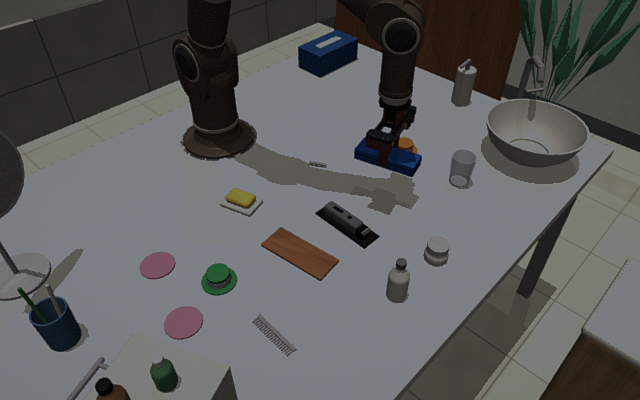

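The case is held level at (388,156) with the groomer and green tin in place. Carrying it to the board.

```bash
python3 -m jog '[{"tx":0.003,"ty":0,"tz":0.01,"spin":0,"gripper":1},{"tx":0.006,"ty":0,"tz":0.02,"spin":0,"gripper":1},{"tx":0.009,"ty":0,"tz":0.031,"spin":0,"gripper":1},{"tx":0.009,"ty":0,"tz":0.031,"spin":0,"gripper":1},{"tx":0.009,"ty":0,"tz":0.031,"spin":0,"gripper":1},{"tx":0.009,"ty":0,"tz":0.031,"spin":0,"gripper":1},{"tx":0.009,"ty":0,"tz":0.031,"spin":0,"gripper":1},{"tx":0.009,"ty":0,"tz":0.031,"spin":0,"gripper":1}]'
python3 -m jog '[{"tx":0.009,"ty":0,"tz":0.031,"spin":0,"gripper":1},{"tx":0.009,"ty":0,"tz":0.03,"spin":0,"gripper":1},{"tx":0.006,"ty":0,"tz":0.02,"spin":0,"gripper":1},{"tx":0.004,"ty":0,"tz":0.01,"spin":0,"gripper":1},{"tx":0,"ty":0,"tz":0,"spin":4,"gripper":1},{"tx":0,"ty":0,"tz":0,"spin":3.7,"gripper":1},{"tx":0,"ty":0,"tz":0,"spin":0,"gripper":1},{"tx":0,"ty":0,"tz":0,"spin":0,"gripper":1}]'
python3 -c "
from h import *
p,d=snap('wrist','w21')
go(.547,-.164,.002,-172.8)
"
```

```text
time: 36.35
tool_pos: [0.5493, -0.0696, 0.1053]
tool_rot: [-1.571, -0.002, -2.881]
contact_force: [0.3, 0.2, -1.5]
finger_gap: 0.0619
time: 37.15
tool_pos: [0.5466, -0.1619, 0.1061]
tool_rot: [-1.571, -0.001, -3.012]
contact_force: [0.3, 1.1, -1.7]
finger_gap: 0.0618
t 37.2 pos [ 0.5468 -0.162   0.1063] rpy [-9.0020e+01 -4.0000e-02 -1.7259e+02] gap 0.0624 F [ 0.1  0.5 -2.2]
total tx 0.0000 ty 0.1043 tz 0.0020 spin 0.21 (spin after shift)
```

View pics/w21.png

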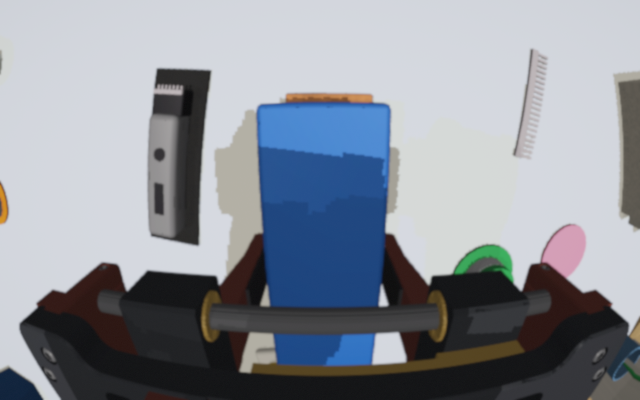

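```bash
python3 -c "
from h import *
s=manip.get_state();z=s['tool_pos'][2]
b=wcast([[286,94],[373,94]],.008,s);c=wcast([[262,105],[387,105]],z+.040,s)
c2=wcast([[277,360],[373,360]],z+.040,s)
a=np.radians(7.3);u=np.array([np.cos(a),np.sin(a)])
print(b.round(4),c.round(4),c2.round(4))
print('board c',b.mean(0)[:2]-u*.095,'case c',c.mean(0)[:2]-u*.085)"
python3 -m jog '[{"tx":0,"ty":0.015,"tz":0.001,"spin":0,"gripper":1},{"tx":0,"ty":0.025,"tz":0.001,"spin":0,"gripper":1},{"tx":0,"ty":0.025,"tz":0,"spin":0,"gripper":1},{"tx":0,"ty":0.015,"tz":0,"spin":0,"gripper":1},{"tx":0,"ty":0.008,"tz":0,"spin":0,"gripper":1},{"tx":0,"ty":0,"tz":0,"spin":0,"gripper":1},{"tx":0,"ty":0,"tz":0,"spin":0,"gripper":1}]'
python3 -c "
from h import *
p,d=snap('wrist','w22')
go(.547,-.164,.002,-172.8)
"
```

```text
[[ 0.6356 -0.1158  0.008 ]
 [ 0.6459 -0.1924  0.008 ]] [[ 0.6248 -0.1229  0.1463]
 [ 0.6321 -0.1788  0.1463]] [[ 0.4752 -0.1406  0.1463]
 [ 0.483  -0.2009  0.1463]]
board c [ 0.54655911 -0.16614112] case c [ 0.54410695 -0.16169395]
time: 37.9
tool_pos: [0.5478, -0.1645, 0.0191]
tool_rot: [-1.571, 0.001, -3.015]
contact_force: [-0.4, 0.0, -1.3]
finger_gap: 0.0616
t 37.95 pos [ 0.5481 -0.1646  0.0195] rpy [-8.9970e+01  8.0000e-02 -1.7273e+02] gap 0.0621 F [-0.4 -0.9 -2. ]
total tx 0.0010 ty 0.0175 tz -0.0008 spin 0.07 (spin after shift)
```

View pics/w22.png

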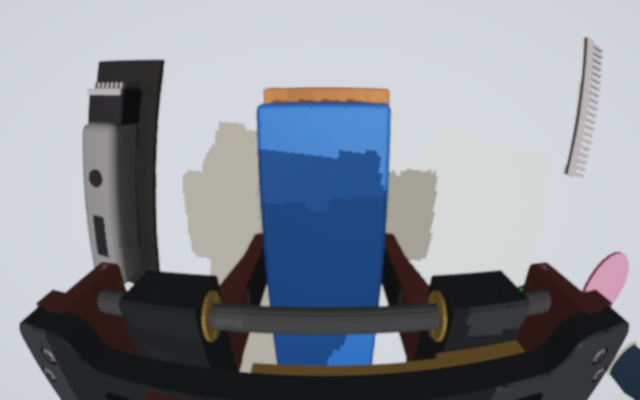

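The board centre is (547,-165) and the case is aligned with it to within a few mm. Lowering the rest of the way.

```bash
python3 -m jog '[{"tx":0,"ty":0.006,"tz":0.001,"spin":0,"gripper":1},{"tx":0,"ty":0.005,"tz":0,"spin":0,"gripper":1},{"tx":0,"ty":0.003,"tz":0,"spin":0,"gripper":1},{"tx":0,"ty":0,"tz":0,"spin":0,"gripper":1},{"tx":0,"ty":0,"tz":0,"spin":0,"gripper":1}]'
python3 -m jog '[{"tx":0,"ty":0.0007,"tz":0,"spin":0,"gripper":1},{"tx":0,"ty":0.0005,"tz":0,"spin":0,"gripper":1},{"tx":0,"ty":0,"tz":0,"spin":0,"gripper":1}]'
```

```text
time: 38.45
tool_pos: [0.5474, -0.1655, 0.0046]
tool_rot: [-1.571, -0.0, -3.015]
contact_force: [0.1, -0.7, -2.0]
finger_gap: 0.0618
time: 38.75
tool_pos: [0.5474, -0.1656, 0.0035]
tool_rot: [-1.571, 0.0, -3.015]
contact_force: [-0.2, 0.4, -1.9]
finger_gap: 0.0616
```

```bash
python3 -m jog '[{"tx":0,"ty":0.0007,"tz":0,"spin":0,"gripper":1},{"tx":0,"ty":0.0007,"tz":0,"spin":0,"gripper":1},{"tx":0,"ty":0,"tz":0,"spin":0,"gripper":1}]'
python3 -m jog '[{"tx":0,"ty":0.0005,"tz":0,"spin":0,"gripper":1},{"tx":0,"ty":0.0005,"tz":0,"spin":0,"gripper":1},{"tx":0,"ty":0,"tz":0,"spin":0,"gripper":1}]'
```

```text
time: 39.05
tool_pos: [0.5475, -0.1655, 0.0021]
tool_rot: [-1.571, 0.0, -3.015]
contact_force: [0.1, 0.1, -1.9]
finger_gap: 0.0623
time: 39.35
tool_pos: [0.5474, -0.1656, 0.002]
tool_rot: [-1.57, 0.0, -3.015]
contact_force: [-3.6, 0.2, 8.7]
finger_gap: 0.0619
```

The case is down on the board at 8.7 N. Easing off, releasing and rising.

```bash
python3 -m jog '[{"tx":0,"ty":-0.0008,"tz":0,"spin":0,"gripper":1},{"tx":0,"ty":0,"tz":0,"spin":0,"gripper":0.2},{"tx":0,"ty":0,"tz":0,"spin":0,"gripper":0},{"tx":0,"ty":0,"tz":0,"spin":0,"gripper":0},{"tx":0,"ty":0,"tz":0,"spin":0,"gripper":0},{"tx":0,"ty":0,"tz":0,"spin":0,"gripper":0},{"tx":0,"ty":0,"tz":0,"spin":0,"gripper":0}]'
python3 -m jog '[{"tx":0,"ty":-0.01,"tz":0,"spin":0,"gripper":0},{"tx":0,"ty":-0.02,"tz":0,"spin":0,"gripper":0},{"tx":0,"ty":-0.03,"tz":0,"spin":0,"gripper":0},{"tx":0,"ty":-0.03,"tz":0,"spin":0,"gripper":0},{"tx":0,"ty":-0.03,"tz":0,"spin":0,"gripper":0},{"tx":0,"ty":-0.03,"tz":0,"spin":0,"gripper":0},{"tx":0,"ty":-0.01,"tz":0,"spin":0,"gripper":0},{"tx":0,"ty":0,"tz":0,"spin":0,"gripper":0}]'
python3 -c "
from h import *
s=manip.get_state();p,d=snap('wrist','w23')
hsv=cv2.cvtColor(p,cv2.COLOR_RGB2HSV);H,S,V=[hsv[...,i].astype(int) for i in range(3)]
wrep('case',box((S>90)&(H>90)&(H<125),(200,60,450,300)),.042,s)
wrep('board+case',box((S>70),(270,60,390,300)),.008,s)
go(.38,-.2,.2,-172.8)
"
```

```text
time: 40.05
tool_pos: [0.5473, -0.1655, 0.0018]
tool_rot: [-1.571, -0.0, -3.015]
contact_force: [-0.2, 0.6, 0.1]
finger_gap: 0.0877
time: 40.85
tool_pos: [0.5483, -0.1658, 0.1637]
tool_rot: [-1.569, 0.003, -3.015]
contact_force: [0.4, -0.0, 0.3]
finger_gap: 0.088
case px 323.0 185.0 c [ 546.3 -164.5] size [167.4  61. ] ang 7.2 circ [ 546.9 -164.9] 87.8
board+case px 323.0 179.0 c [ 542.7 -165.6] size [197.3  77. ] ang 7.1 circ [ 543.2 -165.5] 103.9
t 40.9 pos [ 0.5474 -0.1656  0.1621] rpy [-8.9970e+01  4.0000e-02 -1.7275e+02] gap 0.0878 F [0.3 0.1 0.3]
total tx 0.1704 ty -0.0379 tz 0.0130 spin 0.05 (spin after shift)
```

View pics/w23.png

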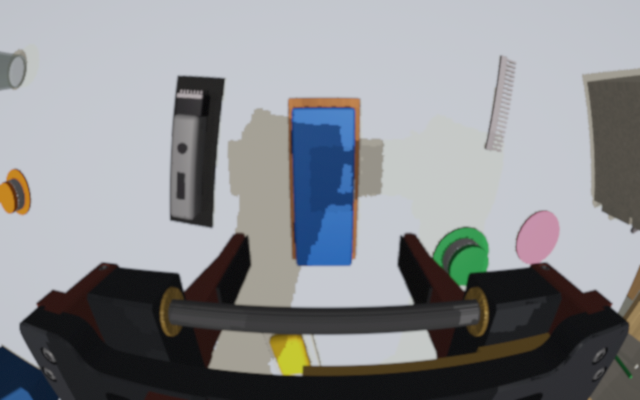

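The case at (546,-165), angle 7.2°, sits centred on the board. I'll back the arm off so the top camera can make a final check.

```bash
python3 -m jog '[{"tx":0.01,"ty":-0.02,"tz":0,"spin":0,"gripper":0},{"tx":0.025,"ty":-0.02,"tz":0,"spin":0,"gripper":0},{"tx":0.03,"ty":-0.01,"tz":0,"spin":0,"gripper":0},{"tx":0.03,"ty":0,"tz":0,"spin":0,"gripper":0},{"tx":0.03,"ty":0,"tz":0,"spin":0,"gripper":0},{"tx":0.03,"ty":0,"tz":0,"spin":0,"gripper":0},{"tx":0.01,"ty":0,"tz":0,"spin":0,"gripper":0},{"tx":0,"ty":0,"tz":0,"spin":0,"gripper":0}]'
python3 -m jog '[{"tx":0,"ty":0,"tz":0,"spin":0,"gripper":0},{"tx":0,"ty":0,"tz":0,"spin":0,"gripper":0}]'
python3 -c "
from h import *
snap('top','t24');snap('scene','s24');p=np.load('pics/t24_p.npy')
cv2.imwrite('pics/t24c.png',cv2.resize(p[130:280,170:480,::-1],None,fx=2.5,fy=2.5,interpolation=cv2.INTER_CUBIC))
go(0.4,-.16,.2)"
```

```text
time: 41.7
tool_pos: [0.3824, -0.1866, 0.2111]
tool_rot: [-1.571, -0.001, -3.017]
contact_force: [0.6, 0.1, 0.2]
finger_gap: 0.0878
time: 41.9
tool_pos: [0.3849, -0.186, 0.2116]
tool_rot: [-1.571, 0.0, -3.014]
contact_force: [0.3, 0.2, 0.5]
finger_gap: 0.0876
t 42.0 pos [ 0.3846 -0.186   0.2116] rpy [ -90.04   -0.   -172.68] gap 0.0878 F [-1.2  0.3  0.4]
total tx -0.0186 ty 0.0116 tz -0.0238 spin 0.00 (spin after shift)
```

View pics/t24c.png

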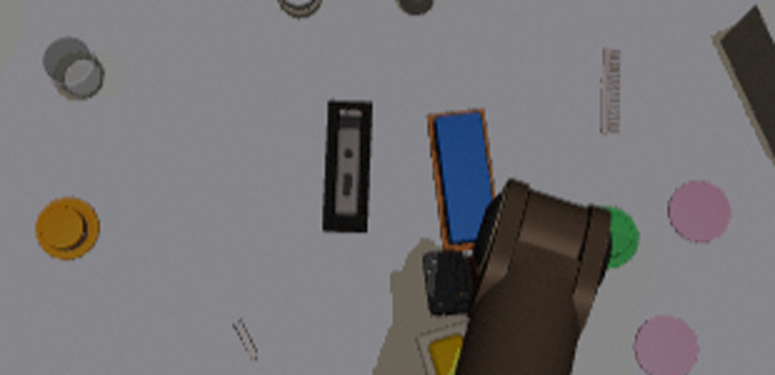

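View pics/s24.png

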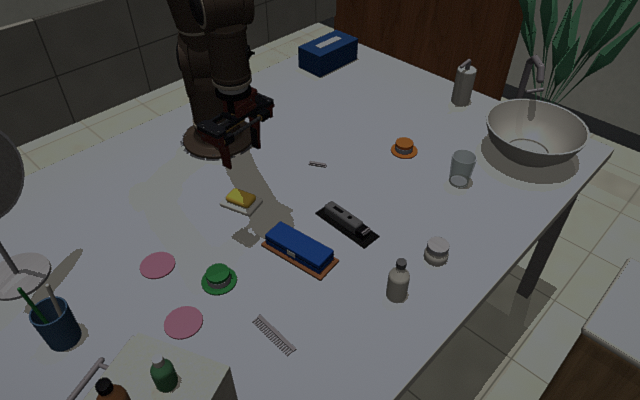

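All four pieces are on their places. In the scene view the tumbler (462,168) and comb (273,334) are where they were, and the gripper is clear of everything. Handing in.

```bash
python3 -c "
from h import *
print(manip.job_done())"
```

```text
the job is handed in; nothing more can be done
None
```

The job is handed in at about 42 s: all four pieces are released on their own places, with nothing dropped. I took the groomer first, then the green tin, the orange tin, and the case last. No verdict was reported at hand-in.

| Piece | Place | Offset from centre at last check |
|---|---|---|
| Groomer | black rest | about 3 mm, angle within about 1° |
| Green tin | green coaster | about 1 mm, from the gripper position at release; confirmed only by eye in the wrist view |
| Orange tin | orange coaster | about 1 mm, from the gripper position at release; confirmed only by eye in the wrist view |
| Case | wooden board | about 1 mm, angle 7.2° against the board's 7.2° |

- **Not disturbed:** the tumbler and comb look unmoved in the final scene and top views, judged by eye.
- **Final top view:** the arm hid part of the case and the green tin, so for those two I relied on the wrist and scene views.
- **Failed grasp:** my first grasp of the groomer closed in the air above it and disturbed nothing. By the wrist depth and the scene camera, the fingertips sit about 17 mm behind the reported TCP, not 17 mm ahead as `manip.finger_overhang` gives. I corrected for this in every later grasp.

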